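# Pack shot: clamp the bar, hang the tins, take the picture, put the bar back

### The arm

A 6-joint arm with a two-finger parallel gripper is mounted at the origin on the work surface. World frame = base frame: x ahead of the robot, y to its left, z up, the work surface at z = 0. Lengths are in m, angles in degrees, forces in N, time in s.
With the tool pointing down it reaches from about 0.25 to 0.725 m from the base axis. Payload 9.7 kg.
Tool frame: the origin (TCP) lies at the very end of the fingers, on their centre line; the grasp point (between the pads) lies 19 mm behind it; z points along the fingers, y is the line along which they close (so a half turn about z gives the same grasp; the last joint's range is limited). The gripper opens to 85 mm and grips with 20 to 120 N. Pads are 22 mm wide; open, the fingers measure 114 mm over their backs; the gripper's body (76 mm by 85 mm) begins 54 mm behind the grasp point. The pads swing forward as they close: fully open they stand 13 mm farther back than shut.
Start: joints at [0, 4.979, 10.078, 95.1, 0, 90], TCP at [0.55, -0, 0.231] pointing down, gripper open.
Joint ranges: [-179.16, 179.16], [-48.56, 103.87], [-65.8, 70.77], [-126.05, 130.52], [-82.76, 87.17], [-180, 180]. Speed limits (degrees/s): [127.2, 127.2, 147.25, 180, 180, 180].

### API

Orientations are given as [roll, pitch, yaw] about the fixed x, y, z axes, in that order (R = Rz(yaw) Ry(pitch) Rx(roll)).
In Python, from workcell import bot gives the robot as it stands.
- The arm moves only by the tool arm_command, never from a script. Its argument "series" is a list of rows, each a list of 4 numbers: the shift along the tool's x, y, z in m, then the turn about the tool's z in rad. A call has exactly 5 rows; each row is the pose to reach, as a shift and turn from the pose commanded when the call began, along the tool's axes at that moment; what a row does not reach only later rows make up. A row lasts 1/10 s, in which the tool goes at most 50 mm and 8.59 degrees, less where a joint would pass 70% of its speed; a pose out of reach is approached as far as the arm can. A call with a gripper value outside its range is refused whole. "hand" is the finger opening in m, from 0 to 0.0854, set as the call begins (left out, the last holds). The fingers move at their own pace and stop on an object; "grip_force" is the grip in N (left out, the last holds). Time passes only in rows, so rows that repeat a pose let the fingers close, or fill a call up. It gives the time, the measured TCP pose, the force, the opening and the grip force at its end, in the units of the state.
- bot.get_obs(): the state, without advancing time (a new reading comes with each control period).
- bot.camera(name): name is "scene" or "side" or "wrist"; returns a dict with "color" (400x640x3 uint8, blue, green, red), "camera_matrix" (3x3 intrinsics, pixels), "xyz" and "orientation" of the camera in the world; the wrist camera has in their place "T_tool_cam" (4x4, takes a point from camera to tool coordinates, whose origin is the TCP and whose axes are the flange's). Camera axes: x right, y up, looking along -z (the intrinsics and any distortion apply to the point x, -y, -z); pixel columns grow to the right and rows downward; lengths in m; the calibration is good to about 2 mm. A picture is of the moment at which its call begins: read the wrist's pose just before it. There is no depth.
- bot.job_done(): hands the job in; it is judged then, once.
Trained networks look in the newest picture that a camera, given by its name, has taken for a name from the list of things; names that differ only in an ending like _2 or _b are one class to them, and where a whole thing is asked for, a point or a joint stands for the part that bears it (a point fixed in the world has none). Each returns a list of dicts, best first, with "confidence" (0 to 1); they miss things now and then, are a little off and sometimes report something else, mostly with a low value. They report only what shows in the picture. A call takes as long as a camera call. They do not tell look-alikes from the thing itself.
- bot.find_in(camera, target): "location" ([column, row] in pixels, amid what is visible of it).
- bot.mark_of(camera, target): "location" ([column, row] in pixels: a listed point, or the origin of a listed thing).
The state is a dict: "time": time; "q": joint angles; "qd": joint speeds; "joint_efforts": joint torques, N m; "ee_pos": TCP position; "tcp_rot": TCP orientation; "wrist_force": force on the tool from outside, world axes, zero at the start; "torque": the same for the moment, N m; "opening": finger opening in m; "grasp_force": force on a finger pad.
Only numpy, scipy, OpenCV 4.12 (cv2) and the standard library are available. Lean on these libraries where they do the work, as an engineer would, in place of code of your own. Each camera call takes 0.05 s, during which the arm holds its last target. There are 200 camera calls.

### The job

Set up and take the product picture: take the chocolate bar out of its open carton, stand it upright in the slotted rest between the jaws of the forceps and squeeze the forceps' handles until the ratchet keeps them shut on the bar by itself; hang every tin on the table by its handle, each on a hook of its own. When all that is in place, press the shutter button fully, then unlock the forceps by pushing their thumb plate down so that they spring fully open with the bar still standing in the rest, and finally stand the bar back in its carton, right down on its floor. Leave the tins hanging and do not disturb the phone, the closed carton or the grapefruit.

Things in the scene. Friction and masses are not known exactly. Their poses are not given: they have to be found in the camera images.
- stand: Fixed stand carrying steel forceps flat, 85 mm above the table (nothing of them above 97 mm). Origin on the table under their pivot; +x runs to the jaws, -x to the handles, z up. Base plate 165 x 80 x 12 mm. The handles are straight bars, 12 mm high, 9 mm wide, from x = -47 to -134 mm. The +y handle ends in a solid thumb plate, the -y handle in an open finger ring (35 mm wide, x = -145 mm).
- jaws (a point): Point on the stand between the two rubber jaw pads, 62 mm from the pivot and 85 mm above the table; axes as stand. Pads 18 mm long (x), 16 mm high, about 22 mm apart (y) when open. They close equally; one is sprung, so the clamped bar may shift some 3 mm to -y.
- squeeze (a point): Point on the stand midway between the handles, 80 mm from the pivot, 85 mm above the table: squeeze here, along y. Axes as stand. Over their outer sides the handles measure 59 mm here when open, 34 mm hard shut. Both move equally, so this point stays the middle. Springs hold them open; some 12 N on each shuts them on the bar. Fingers may reach 20 mm below.
- forceps (a joint): Closing angle of either half of the forceps, rad: 0 fully open, 0.15 hard shut. The pads touch the bar at about 0.08. Two ratchet teeth: squeezed past them and let go, the forceps stay at about 0.10 (first tooth) or 0.13 (second); either counts as locked. When no tooth holds, they spring back to 0.
- thumb (a point): Centre of the top of the thumb plate (34 mm across), 91 mm above the table. Pushed straight down, its handle bends like a spring (about 4 N for 8 mm, stop at 13 mm): beyond 6 mm the teeth are apart and the handles spring open, the plate moving about 20 mm to the stand's +y. Friction under the finger may hold it back until it is let up again.
- rest (a point): Centre of the floor of the rest: a channel in the stand, under the jaws, 20 mm above the table, in which the bar stands on its short edge. Axes as stand. Inside 84 mm long (x) and 22 mm wide (y); walls 30 mm high above its floor.
- bar: Dark chocolate bar, 72 mm wide (its x) x 12 mm thick (its y) x 120 mm tall (its z), about 0.12 kg; origin at the centre of its lower short edge, z up along it. Stands in the carton at the start.
- carton: Open cardboard carton, fixed, outside 92 (x) x 34 (y) x 62 mm high, walls and floor 4 mm (inside 84 x 26 mm); origin at the centre of its underside. The bar stands in it with its axes along the carton's, its lower edge on the floor, 4 mm above the table.
- tin1: Lidded metal tin, 77 mm across and 72 mm high on a weighted foot 90 mm across and 8 mm high, about 0.22 kg, with a rigid carrying handle over it: origin at the centre of its underside, z up, the handle's bar along its y. May be absent. All tins are alike.
- tin2: Lidded metal tin, 77 mm across and 72 mm high on a weighted foot 90 mm across and 8 mm high, about 0.22 kg, with a rigid carrying handle over it: origin at the centre of its underside, z up, the handle's bar along its y. May be absent. All tins are alike.
- tin3: Lidded metal tin, 77 mm across and 72 mm high on a weighted foot 90 mm across and 8 mm high, about 0.22 kg, with a rigid carrying handle over it: origin at the centre of its underside, z up, the handle's bar along its y. May be absent. All tins are alike.
- tin1_handle (a point): Middle of the wooden handle bar of tin1, 125 mm above its underside; axes as the tin's. Bar 116 mm long (y), 12 mm wide (x), 10 mm thick (z), carried by 6 mm wires 50 mm either side of the middle; 48 mm free between bar and lid. To hang it, grip the bar about 32 mm to one side of the middle, so that the hook comes under its middle.
- tin2_handle (a point): Middle of the wooden handle bar of tin2, 125 mm above its underside; axes as the tin's. Bar 116 mm long (y), 12 mm wide (x), 10 mm thick (z), carried by 6 mm wires 50 mm either side of the middle; 48 mm free between bar and lid. To hang it, grip the bar about 32 mm to one side of the middle, so that the hook comes under its middle.
- tin3_handle (a point): Middle of the wooden handle bar of tin3, 125 mm above its underside; axes as the tin's. Bar 116 mm long (y), 12 mm wide (x), 10 mm thick (z), carried by 6 mm wires 50 mm either side of the middle; 48 mm free between bar and lid. To hang it, grip the bar about 32 mm to one side of the middle, so that the hook comes under its middle.
- rail: Fixed hook rail; origin on the table under the seat of the middle hook. A bar along its y (380 mm long, 12 mm thick, centre 236 mm above the table) on two posts at x = 45 mm; three hooks point from it to its -x.
- hook1 (a point): Seat of a hook: top of its level arm, 240 mm above the table. Axes as rail. The 8 mm round arm runs along x from the rail (45 mm to +x) to 32 mm to -x, where it turns up; its tip ends 20 mm above the seat, 40 mm to -x. Hooks are 140 mm apart (y). A hung tin has the underside of its handle bar on the arm, the bar along y.
- hook2 (a point): Seat of a hook: top of its level arm, 240 mm above the table. Axes as rail. The 8 mm round arm runs along x from the rail (45 mm to +x) to 32 mm to -x, where it turns up; its tip ends 20 mm above the seat, 40 mm to -x. Hooks are 140 mm apart (y). A hung tin has the underside of its handle bar on the arm, the bar along y.
- hook3 (a point): Seat of a hook: top of its level arm, 240 mm above the table. Axes as rail. The 8 mm round arm runs along x from the rail (45 mm to +x) to 32 mm to -x, where it turns up; its tip ends 20 mm above the seat, 40 mm to -x. Hooks are 140 mm apart (y). A hung tin has the underside of its handle bar on the arm, the bar along y.
- shutter_top (a point): Centre of the top of the grey push button (32 mm across) on a black remote on the table. Pressed straight down 6 mm, full travel takes 5 N; it springs back.
- shutter (a joint): Travel of the shutter button, m: 0 released, 0.006 fully pressed (above 0.004 counts).
- phone: Bystander: black phone lying on the table, 75 x 150 x 9 mm, origin at the centre of its underside. Leave alone.
- closed_carton: Bystander: closed cardboard carton, 60 x 60 x 110 mm, origin at the centre of its underside. Leave alone.
- grapefruit: Bystander: grapefruit, 92 mm across, 86 mm high, origin at its underside. Leave alone.
Things that resemble listed ones, but are neither listed nor needed, are in the scene too. What is shaped like the tin3 but blue or pink is not meant.

How it is judged (in metres and radians):
On the way, in this order (a step that is already met when the one before it is completed fails the run):
1. the bar stands in the rest, locked in the forceps by the ratchet, nothing of it or the forceps touched by the fingers (value of joint forceps above 0.088 rad and horizontal distance between bar and rest below 0.016 m and distance between bar and rest below 0.022 m and angle between bar's own z axis and vertical below 0.2 rad and contact force between the fingers and stand below 0.5 N and contact force between the fingers and bar below 0.5 N), for 0.3 s.
2. the shutter is pressed while the bar is locked in the forceps and every tin hangs on a hook (value of joint shutter above 0.004 m and value of joint forceps above 0.088 rad and horizontal distance between bar and rest below 0.016 m and distance between bar and rest below 0.022 m and angle between bar's own z axis and vertical below 0.2 rad and (distance between tin1_handle and hook1 below 0.06 m or distance between tin1_handle and hook2 below 0.06 m or distance between tin1_handle and hook3 below 0.06 m) and height (world z) of each of tin1, tin2, tin3 above 0.04 m and contact force between each of tin1, tin2, tin3 and rail above 0.3 N and contact force between the fingers and tin1 below 0.5 N and (distance between tin2_handle and hook1 below 0.06 m or distance between tin2_handle and hook2 below 0.06 m or distance between tin2_handle and hook3 below 0.06 m) and contact force between the fingers and tin2 below 0.5 N and (distance between tin3_handle and hook1 below 0.06 m or distance between tin3_handle and hook2 below 0.06 m or distance between tin3_handle and hook3 below 0.06 m) and contact force between the fingers and tin3 below 0.5 N), for 0.05 s.
3. the forceps have sprung fully open, with the bar still standing in the rest (value of joint forceps below 0.02 rad and horizontal distance between bar and rest below 0.016 m and distance between bar and rest below 0.022 m and angle between bar's own z axis and vertical below 0.2 rad and contact force between the fingers and stand below 0.5 N and contact force between the fingers and bar below 0.5 N), for 0.2 s.
At the end, for the whole second after the job is handed in: Bar stands in its carton (within 15 mm of its middle, at most 6 mm off its floor, leaning under 0.25 rad); forceps open (below 0.02); every tin present hangs by its handle on a hook (handle middle within 60 mm of the seat, clear of the table); bystanders within 30 mm of their places (horizontal distance between bar and carton below 0.015 m and height (world z) of bar below 0.01 m and angle between bar's own z axis and vertical below 0.25 rad and linear speed of bar below 0.03 m/s and value of joint forceps below 0.02 rad and (distance between tin1_handle and hook1 below 0.06 m or distance between tin1_handle and hook2 below 0.06 m or distance between tin1_handle and hook3 below 0.06 m) and height (world z) of each of tin1, tin2, tin3 above 0.04 m and contact force between each of tin1, tin2, tin3 and rail above 0.3 N and contact force between the fingers and tin1 below 0.5 N and (distance between tin2_handle and hook1 below 0.06 m or distance between tin2_handle and hook2 below 0.06 m or distance between tin2_handle and hook3 below 0.06 m) and contact force between the fingers and tin2 below 0.5 N and (distance between tin3_handle and hook1 below 0.06 m or distance between tin3_handle and hook2 below 0.06 m or distance between tin3_handle and hook3 below 0.06 m) and contact force between the fingers and tin3 below 0.5 N and distance of each of phone, closed_carton, grapefruit from where it was at the start of the episode below 0.03 m); the robot touches nothing.
It fails at once if the phone is displaced by more than 30 mm (distance of phone from where it was at the start of the episode above 0.03 m).
It fails at once if the closed carton is displaced by more than 30 mm (distance of closed_carton from where it was at the start of the episode above 0.03 m).
It fails at once if the grapefruit is displaced by more than 30 mm (distance of grapefruit from where it was at the start of the episode above 0.03 m).
Of tin1, tin2, tin3 only 2 to 3 are there at a start; the rules pass over those that are not, and their reading is None.
At some moment in a run one of tin1, tin2, tin3 may be knocked a few centimetres aside while the robot is not near it.
It also fails if it takes over 208 s, if anything falls off the work surface, if the arm or the gripper's body presses on something with over 40 N, if the wrist force passes 120 N, or if a joint passes its speed limit or range.

## Working session

There is one attempt and no reset: what is moved stays moved. The work goes in short steps, Python scripts to look and compute and a tool call to move; the robot and the scene stay as the last step left them, time stands still between calls to the robot, and variables do not carry over. Pictures are saved under pics/ and viewed, at most 14 in all, crops included, and the job is handed in when it is done.

Besides the shell and the picture viewer there is one more tool, called after ">>>" as a command line: name --pt "numbers of a row" for each row, then --argument value for the rest. arm_command: Moves the arm, as the interface text tells. Its arguments: {"type":"object","properties":{"series":{"type":"array"},"hand":{"type":"number"},"grip_force":{"type":"number"}},"required":["series"]}

```bash
mkdir -p pics
cat > h.py <<'E'
import numpy as np, cv2
from scipy.spatial.transform import Rotation as Ro
from workcell import bot
def grab(name,save=None):
    o=bot.get_obs(); c=bot.camera(name)
    if save: cv2.imwrite('pics/'+save,c['color'])
    K=np.array(c['camera_matrix'])
    if name=='wrist':
        T=np.eye(4); T[:3,:3]=Ro.from_euler('xyz',o['tcp_rot'],degrees=True).as_matrix(); T[:3,3]=o['ee_pos']
        M=T@np.array(c['T_tool_cam'])
    else:
        M=np.eye(4); M[:3,3]=c['xyz']; q=np.array(c['orientation'])
        M[:3,:3]=q if q.shape==(3,3) else Ro.from_euler('xyz',q,degrees=True).as_matrix()
    return dict(K=K,M=M,img=c['color'],raw=c)
def ray(c,p):
    K=c['K']; d=np.array([(p[0]-K[0,2])/K[0,0],-(p[1]-K[1,2])/K[1,1],-1.])
    d=c['M'][:3,:3]@d; return c['M'][:3,3],d/np.linalg.norm(d)
def atz(c,p,z):
    o,d=ray(c,p); return o+d*(z-o[2])/d[2]
def tri(rs):
    A=np.zeros((3,3));b=np.zeros(3)
    for o,d in rs:
        P=np.eye(3)-np.outer(d,d);A+=P;b+=P@o
    x=np.linalg.solve(A,b); e=max(np.linalg.norm((np.eye(3)-np.outer(d,d))@(x-o)) for o,d in rs)
    return x,e
def proj(c,X):
    x=np.linalg.inv(c['M'])@np.r_[X,1]; return np.array([c['K'][0,0]*x[0]/-x[2]+c['K'][0,2], c['K'][1,1]*x[1]/x[2]*1+c['K'][1,2]])
E
python3 - <<'E'
from h import *
np.set_printoptions(precision=3,suppress=True)
print({k:np.round(v,3).tolist() for k,v in bot.get_obs().items()})
cs={}
for n in ['scene','side','wrist']:
    cs[n]=grab(n,n+'0.png'); r=cs[n]['raw']; print(n,[k for k in r]); print(cs[n]['K'].tolist(),cs[n]['M'].tolist(), r.get('orientation'))
Z=dict(stand=0,jaws=.085,squeeze=.085,thumb=.091,rest=.02,bar=.004,carton=0,tin1=0,tin1_handle=.125,rail=0,hook1=.24,shutter_top=.03,phone=0,closed_carton=0,grapefruit=0)
for t in Z:
  for n in ['scene','side']:
    for m in bot.mark_of(n,t)[:6]:
        print(t,n,round(m['confidence'],2),np.round(m['location']),atz(cs[n],m['location'],Z[t])[:2])
E
```

```text
{'time': 0.0, 'q': [0.001, 5.012, 10.033, 95.099, 0.001, 89.999], 'qd': [-0.005, 0.025, -0.01, -0.07, -0.006, -0.019], 'joint_efforts': [0.001, -52.039, 46.48, 0.016, 0.0, -0.0], 'ee_pos': [0.55, 0.0, 0.231], 'tcp_rot': [-179.922, -0.001, 90.002], 'wrist_force': [0.156, 0.002, 0.083], 'torque': [0.009, 0.019, -0.012], 'grasp_force': 0.0, 'opening': 0.085}
scene ['color', 'camera_matrix', 'xyz', 'orientation']
[[513.1176408616511, 0.0, 319.3301602294125], [0.0, 513.1176408616511, 201.94665174771194], [0.0, 0.0, 1.0]] [[0.08649940219192837, -0.7886612448489267, 0.6087128175862415, 1.663949572347373], [0.9961505609912156, 0.05975363090935476, -0.0641370675197716, -0.10609189049664182], [0.01420961847926111, 0.6119174327198813, 0.7907939948407448, 1.6228547238224047], [0.0, 0.0, 0.0, 1.0]] [37.733 -0.814 85.037]
side ['color', 'camera_matrix', 'xyz', 'orientation']
[[424.6209160096607, 0.0, 322.7424407798961], [0.0, 424.6209160096607, 204.23786623825129], [0.0, 0.0, 1.0]] [[-0.9937368030224041, 0.0716182424447798, -0.0857787483467341, 0.44185685955997633], [-0.11136979695392052, -0.69767
[... 2224 characters left out ...]
0.318 -0.369]
hook1 scene 0.84 [280. 203.] [ 0.594 -0.126]
hook1 scene 0.8 [317. 197.] [ 0.576 -0.001]
hook1 scene 0.6 [241. 212.] [ 0.623 -0.26 ]
hook1 side 0.74 [310. 147.] [ 0.597 -0.125]
hook1 side 0.66 [310. 118.] [ 0.619 -0.274]
hook1 side 0.58 [300. 178.] [0.607 0.014]
hook1 side 0.16 [256. 250.] [0.67  0.277]
shutter_top scene 0.64 [402. 225.] [0.572 0.327]
shutter_top side 0.46 [295. 329.] [0.579 0.347]
phone scene 0.85 [342. 275.] [0.754 0.077]
phone side 0.57 [256. 252.] [0.741 0.092]
closed_carton scene 0.76 [446. 228.] [0.579 0.502]
closed_carton side 0.61 [295. 399.] [0.556 0.505]
grapefruit scene 0.64 [176. 234.] [ 0.525 -0.532]
grapefruit side 0.73 [347. 134.] [ 0.51  -0.545]
```

View pics/scene0.png

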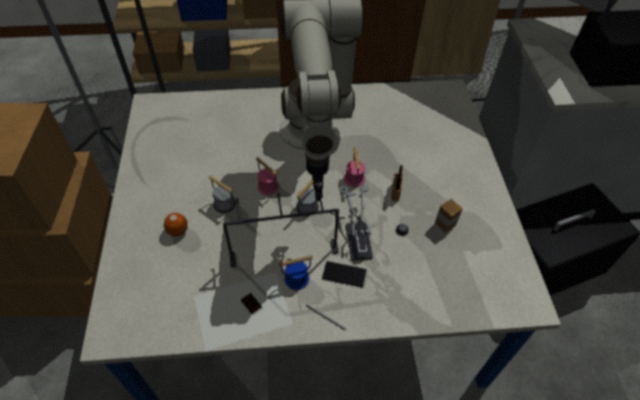

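View pics/side0.png

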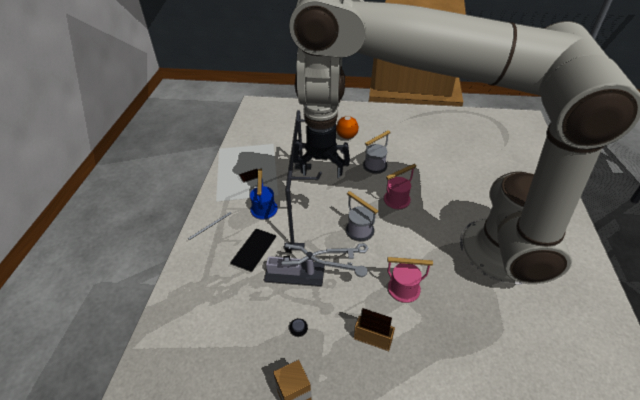

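View pics/wrist0.png

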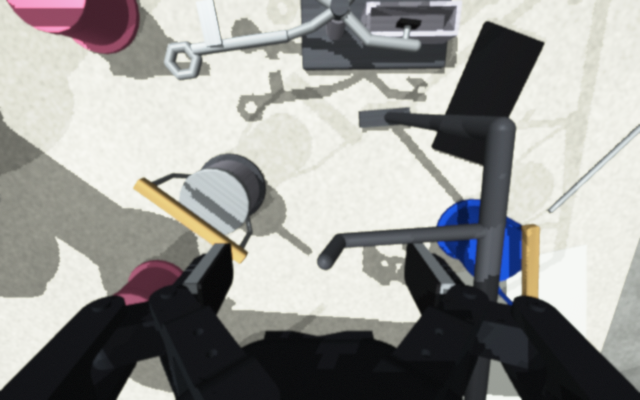

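The scene and side views show two grey tins, at side (360,225) and (376,158). The pink and blue ones are decoys. The carton with the bar is at side (374,330), the stand at (295,265) and the button at (298,327). The rail's hooks point towards the robot. Next I'll move the wrist camera for closer measurements.

>>> arm_command --pt "0.05 -0.01 -0.03 0" --pt "0.09 -0.03 -0.06 0" --pt "0.12 -0.05 -0.09 0" --pt "0.15 -0.05 -0.12 0" --pt "0.15 -0.05 -0.12 0"

```text
time: 2.15
ee_pos: [0.4996, 0.1533, 0.3559]
tcp_rot: [179.6, -0.2, 90.2]
wrist_force: [0.9, 0.4, -0.6]
opening: 0.085
grasp_force: 0.0
```

>>> arm_command --pt "0 0 0 0" --pt "0 0 0 0" --pt "0 0 0 0" --pt "0 0 0 0" --pt "0 0 0 0"

```text
time: 2.65
ee_pos: [0.5, 0.1494, 0.3508]
tcp_rot: [-180.0, 0.0, 89.9]
wrist_force: [-0.5, 0.8, 0.5]
opening: 0.0853
grasp_force: 0.0
```

```bash
cat >> h.py <<'E'
import pickle,os
def look(save,names,cams=('wrist',),n=4):
    db=pickle.load(open('db.pkl','rb')) if os.path.exists('db.pkl') else []
    for cn in cams:
        c=grab(cn,cn+save+'.png')
        for t in names:
            for m in bot.mark_of(cn,t)[:n]:
                o,d=ray(c,m['location']); db.append((t,cn+save,m['confidence'],np.round(m['location']),o,d))
                z=Z.get(t,0); print(t,cn,round(m['confidence'],2),np.round(m['location']),np.round((o+d*(z-o[2])/d[2])[:2],4))
    pickle.dump(db,open('db.pkl','wb'))
Z=dict(stand=0,jaws=.085,squeeze=.085,thumb=.091,rest=.02,bar=.004,carton=0,tin1=0,tin1_handle=.125,rail=0,hook1=.24,shutter_top=.03)
E
python3 - <<'E'
from h import *
look('1',['stand','jaws','squeeze','thumb','rest','carton','bar','tin1','tin1_handle','hook1','shutter_top'])
look('1',['stand','jaws','squeeze','thumb','rest','hook1','tin1_handle'],('scene','side'))
E
```

```text
stand wrist 0.72 [358. 148.] [0.5654 0.1593]
jaws wrist 0.71 [412. 154.] [0.6301 0.161 ]
squeeze wrist 0.59 [310. 158.] [0.4872 0.1561]
thumb wrist 0.67 [263. 129.] [0.424  0.1964]
rest wrist 0.88 [406. 151.] [0.6413 0.1558]
rest wrist 0.46 [411. 154.] [0.6492 0.1506]
carton wrist 0.56 [357. 148.] [0.5631 0.1583]
bar wrist 0.63 [238.  27.] [0.3792 0.34  ]
tin1 wrist 0.94 [203. 136.] [0.3059 0.179 ]
tin1 wrist 0.72 [285. 247.] [ 0.4362 -0.0243]
tin1 wrist 0.65 [230. 317.] [ 0.3206 -0.18  ]
tin1 wrist 0.61 [450. 273.] [ 0.751  -0.0799]
hook1 wrist 0.69 [408. 321.] [0.5916 0.0113]
shutter_top wrist 0.96 [372.  33.] [0.5759 0.3252]
stand scene 0.71 [360. 230.] [0.5618 0.1681]
jaws scene 0.74 [362. 229.] [0.6161 0.1616]
jaws scene 0.39 [282. 200.] [ 0.4586 -0.1237]
squeeze scene 0.72 [395. 191.] [0.4495 0.3155]
squeeze scene 0.6 [358. 200.] [0.4826 0.1677]
squeeze scene 0.35 [218. 188.] [ 0.381  -0.3634]
thumb scene 0.48 [364. 187.] [0.4249 0.1949]
rest scene 0.63 [360. 246.] [0.6483 0.1571]
hook1 scene 0.74 [318. 196.] [0.5751 0.0032]
hook1 scene 0.63 [281. 202.] [ 0.5898 -0.1244]
hook1 scene 0.62 [237. 211.] [ 0.6187 -0.2712]
tin1_handle scene 0.76 [220. 187.] [ 0.4127 -0.3527]
stand side 0.9 [307. 275.] [0.5763 0.1591]
jaws side 0.93 [287. 255.] [0.6278 0.1618]
squeeze side 0.63 [341. 258.] [0.4802 0.1553]
thumb side 0.76 [360. 272.] [0.427 0.202]
rest side 0.74 [284. 266.] [0.6423 0.1505]
hook1 side 0.76 [310. 120.] [ 0.6167 -0.2625]
hook1 side 0.67 [312. 145.] [ 0.5933 -0.1343]
hook1 side 0.55 [302. 178.] [0.6009 0.0134]
tin1_handle side 0.58 [376. 137.] [ 0.4029 -0.3571]
```

>>> arm_command --pt "0.05 0.0 0 0" --pt "0.1 -0.02 0 0" --pt "0.15 -0.06 0 0" --pt "0.18 -0.07 0 0" --pt "0.18 -0.07 0 0"

```text
time: 4.55
ee_pos: [0.4274, 0.3342, 0.3508]
tcp_rot: [-179.9, -0.0, 90.3]
wrist_force: [0.9, -1.0, 0.7]
opening: 0.0857
grasp_force: 0.0
```

>>> arm_command --pt "0 0 0 0" --pt "0 0 0 0" --pt "0 0 0 0" --pt "0 0 0 0" --pt "0 0 0 0"

```text
time: 5.05
ee_pos: [0.4305, 0.3293, 0.3514]
tcp_rot: [180.0, -0.0, 89.9]
wrist_force: [-1.1, -0.1, -0.4]
opening: 0.0852
grasp_force: 0.0
```

Run:
```python
from h import *
print(bot.get_obs()['ee_pos'])
look('2',['stand','jaws','squeeze','thumb','rest','carton','bar','shutter_top'])
look('2',['carton','bar','tin1_handle','tin1','hook1'],('scene','side'))
```

```text
[0.43048055 0.32928977 0.35137181]
stand wrist 0.92 [394. 244.] [0.5699 0.1614]
jaws wrist 0.94 [442. 271.] [0.6257 0.1557]
jaws wrist 0.72 [390. 246.] [0.5394 0.1991]
squeeze wrist 0.75 [355. 271.] [0.4869 0.1552]
thumb wrist 0.69 [314. 250.] [0.4231 0.1951]
rest wrist 0.83 [434. 251.] [0.6362 0.1574]
carton wrist 0.87 [290. 150.] [0.3809 0.3349]
carton wrist 0.23 [392. 245.] [0.5658 0.1579]
bar wrist 0.72 [290. 143.] [0.3823 0.3479]
carton scene 0.65 [396. 190.] [0.3771 0.3448]
bar scene 0.55 [396. 192.] [0.3904 0.3398]
tin1_handle scene 0.68 [216. 186.] [ 0.404  -0.3646]
tin1 scene 0.92 [354. 178.] [0.2993 0.181 ]
tin1 scene 0.81 [268. 188.] [ 0.3247 -0.1765]
tin1 scene 0.73 [307. 208.] [ 0.4417 -0.027 ]
tin1 scene 0.66 [177. 231.] [ 0.5151 -0.5281]
hook1 scene 0.82 [241. 211.] [ 0.617  -0.2599]
hook1 scene 0.8 [318. 198.] [0.5804 0.0042]
carton side 0.93 [373. 340.] [0.3837 0.3421]
bar side 0.75 [371. 338.] [0.3891 0.3379]
tin1 side 0.94 [266. 208.] [ 0.7482 -0.0923]
tin1 side 0.92 [404. 288.] [0.303  0.1774]
tin1 side 0.77 [357. 234.] [ 0.4429 -0.0091]
tin1 side 0.75 [400. 201.] [ 0.3052 -0.1722]
hook1 side 0.94 [310. 117.] [ 0.6178 -0.2802]
hook1 side 0.78 [301. 178.] [0.6045 0.0154]
hook1 side 0.74 [286. 253.] [0.6003 0.2778]
hook1 side 0.72 [313. 147.] [ 0.5893 -0.1263]
```

View pics/wrist1.png

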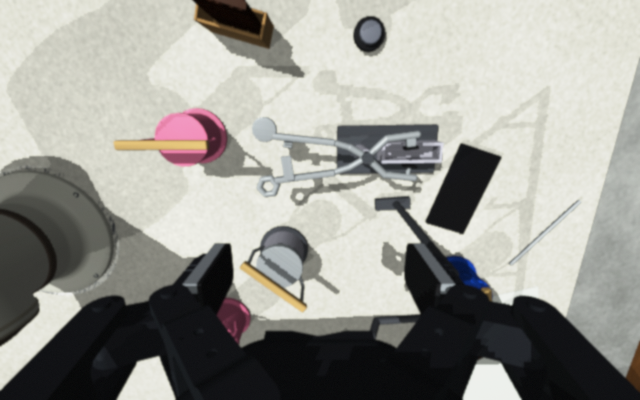

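View pics/wrist2.png

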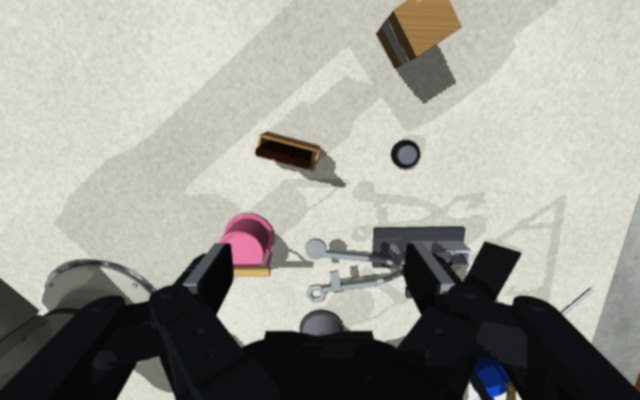

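Wrist1 and wrist2 agree with each other. The forceps lie along world +x, with the pivot near (0.567,0.159) and the thumb plate on the +y side. The bar in its carton, at pixel (290,150) in wrist2, is turned about -13°. I'll turn the tool to match and look from closer.

Run:
```python
from h import *
o=bot.get_obs();print(np.round(o['q'],1),o['ee_pos'],o['tcp_rot'])
for n,g in [('wrist2',(215,115,380,200))]:
    im=cv2.imread('pics/%s.png'%n); x0,y0,x1,y1=g
    # dark bar pixels in carton
    hsv=cv2.cvtColor(im,cv2.COLOR_BGR2HSV); m=np.zeros(im.shape[:2],np.uint8)
    m[125:175,250:322]=(im[125:175,250:322].max(2)<70)
    cs,_=cv2.findContours(m,0,2); c=max(cs,key=cv2.contourArea); print(cv2.minAreaRect(c))
```

```text
[ 37.5   8.8  28.1 109.3   0.  127.5] [0.42998935 0.33000767 0.35130046] [-1.79999855e+02 -1.22376605e-03  9.00018054e+01]
((285.545654296875, 153.57884216308594), (58.42500305175781, 18.616127014160156), 14.931418418884277)
```

>>> arm_command --pt "0 -0.02 0.02 0.15" --pt "0.01 -0.04 0.04 0.3" --pt "0.01 -0.045 0.06 0.45" --pt "0.01 -0.045 0.07 0.6" --pt "0.01 -0.045 0.07 0.75"

```text
time: 6.6
ee_pos: [0.3843, 0.3398, 0.2797]
tcp_rot: [-180.0, 0.1, 46.7]
wrist_force: [-0.0, -0.1, 1.2]
opening: 0.0852
grasp_force: 0.0
```

Run:
```python
from h import *
o=bot.get_obs();print(np.round(o['q'],1),o['ee_pos'],o['tcp_rot'])
```

```text
[ 41.5   1.4  11.8 100.5  -0.  174.8] [0.3843085  0.33975171 0.279729  ] [-1.79989424e+02  1.22654792e-01  4.67036125e+01]
```

>>> arm_command --pt "0 0 0 -0.15" --pt "0 0 0 -0.3" --pt "0 0 0 -0.45" --pt "0 0 0 -0.6" --pt "0 0 0 -0.75"

```text
time: 7.1
ee_pos: [0.385, 0.34, 0.2813]
tcp_rot: [180.0, -0.0, 90.4]
wrist_force: [-0.6, -0.4, -0.1]
opening: 0.0856
grasp_force: 0.0
```

>>> arm_command --pt "0 0 0 -0.15" --pt "0 0 0 -0.3" --pt "0 0 0 -0.45" --pt "0 0 0 -0.6" --pt "0 0 0 -0.75"

```text
time: 7.6
ee_pos: [0.385, 0.34, 0.2813]
tcp_rot: [-180.0, 0.0, 133.3]
wrist_force: [0.5, -0.2, 0.5]
opening: 0.0855
grasp_force: 0.0
```

>>> arm_command --pt "0 0 0 -0.15" --pt "0 0 0 -0.3" --pt "0 0 0 -0.45" --pt "0 0 0 -0.59" --pt "0 0 0 -0.59"

```text
time: 8.1
ee_pos: [0.385, 0.34, 0.2813]
tcp_rot: [180.0, 0.0, 166.9]
wrist_force: [0.4, -0.1, -0.2]
opening: 0.0854
grasp_force: 0.0
```

>>> arm_command --pt "0 0 0 0" --pt "0 0 0 0" --pt "0 0 0 0" --pt "0 0 0 0" --pt "0 0 0 0"

```text
time: 8.6
ee_pos: [0.385, 0.34, 0.2813]
tcp_rot: [180.0, 0.0, 166.7]
wrist_force: [-0.4, 0.4, 0.5]
opening: 0.0854
grasp_force: 0.0
```

Run:
```python
from h import *
o=bot.get_obs();print(np.round(o['q'],1),o['ee_pos'],o['tcp_rot'])
look('3',['bar','carton'])
im=cv2.imread('pics/wrist3.png'); cv2.imwrite('pics/wrist3c.png',im)
```

```text
[ 41.4   1.4  12.  100.6   0.   54.7] [0.38502078 0.33999016 0.28128285] [1.79998428e+02 3.15091009e-04 1.66735278e+02]
bar wrist 0.95 [316. 158.] [0.3799 0.3386]
bar wrist 0.51 [247. 334.] [0.6523 0.1504]
carton wrist 0.81 [318. 158.] [0.3811 0.3417]
```

View pics/wrist3.png

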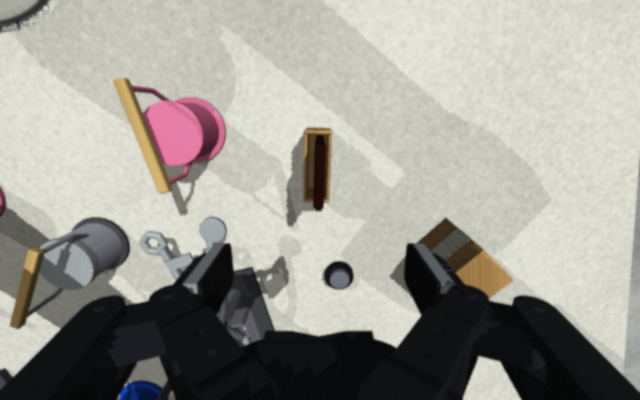

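The bar and carton stand upright in wrist3 at (317,170), so the tool is already aligned with them. I'll fit a bar model to refine the position.

```bash
cat >> h.py <<'E'
def hull(c,X,shape=(400,640),S=4):
    p=np.array([proj(c,x) for x in X])*S
    m=np.zeros((shape[0]*S,shape[1]*S),np.uint8); cv2.fillConvexPoly(m,cv2.convexHull(p.astype(np.int32)),1)
    return cv2.resize(m.astype(np.float32),(shape[1],shape[0]),interpolation=cv2.INTER_AREA)
E
python3 - <<'E'
from h import *
from scipy.optimize import minimize
c=grab('wrist','w3b.png'); im=c['img']
print(proj(c,[.381,.341,0]))
hsv=cv2.cvtColor(im,cv2.COLOR_BGR2HSV)
print([im[r,319].tolist() for r in (132,140,150,170,190,203,207,212)], [im[175,k].tolist() for k in range(302,334,3)])
m=np.zeros((400,640),np.float32); m[110:225,295:345]=(im[110:225,295:345].max(2)<50)
print(cv2.boundingRect((m>0).astype(np.uint8)))
def box(p,z0,z1,hx=.036,hy=.006):
    x,y,a=p[0],p[1],np.radians(p[2]); R=np.array([[np.cos(a),-np.sin(a)],[np.sin(a),np.cos(a)]])
    return [np.r_[R@[sx*hx,sy*hy]+[x,y],z] for sx in(-1,1) for sy in(-1,1) for z in(z0,z1)]
f=lambda p:1-np.minimum(m,hull(c,box(p,.062,.124))).sum()/np.maximum(m,hull(c,box(p,.062,.124))).sum()
best=min((minimize(f,[.381+dx,.341+dy,-13.3],method='Nelder-Mead',options=dict(initial_simplex=np.array([[.381+dx,.341+dy,-13.3],[.385+dx,.341+dy,-13.3],[.381+dx,.345+dy,-13.3],[.381+dx,.341+dy,-10]]))) for dx in(-.004,.004) for dy in(-.004,.004)),key=lambda r:r.fun)
print(best.x,best.fun)
E
```

```text
[318.00163659 157.74074698]
[[81, 133, 171], [3, 8, 21], [8, 14, 31], [5, 11, 30], [5, 12, 29], [5, 12, 29], [3, 10, 28], [188, 200, 201]] [[103, 112, 114], [40, 64, 83], [30, 50, 66], [37, 62, 82], [16, 30, 44], [6, 13, 31], [6, 12, 30], [8, 15, 32], [30, 49, 65], [99, 132, 156], [184, 196, 196]]
(312, 135, 15, 75)
[  0.38072981   0.34298489 -15.41718729] 0.1163141131401062
```

>>> arm_command --pt "0.002 0.0 0.04 0.01" --pt "0.0045 0.0015 0.08 0.015" --pt "0.0045 0.0015 0.12 0.015" --pt "0.0045 0.0015 0.16 0.015" --pt "0.0045 0.0015 0.19 0.015"

```text
time: 9.3
ee_pos: [0.3803, 0.3419, 0.0887]
tcp_rot: [-179.9, -0.1, 165.9]
wrist_force: [0.8, 0.3, 0.9]
opening: 0.0853
grasp_force: 0.0
```

>>> arm_command --pt "0 0 0 0" --pt "0 0 0 0" --pt "0 0 0 0" --pt "0 0 0 0" --pt "0 0 0 0" --hand 0.0 --grip_force 40

```text
time: 9.8
ee_pos: [0.3815, 0.343, 0.0926]
tcp_rot: [179.9, 0.1, 165.9]
wrist_force: [0.1, 1.0, 0.8]
opening: 0.0123
grasp_force: 2.5
```

>>> arm_command --pt "0 0 0 0" --pt "0 0 0 0" --pt "0 0 0 0" --pt "0 0 0 0" --pt "0 0 0 0"

```text
time: 10.3
ee_pos: [0.3816, 0.3429, 0.0927]
tcp_rot: [179.9, 0.1, 165.9]
wrist_force: [0.4, -0.5, 4.5]
opening: 0.0115
grasp_force: 40.1
```

Gripped at 11.5 mm opening. I'll lift the bar, then fit the stand's geometry on the earlier pictures.

>>> arm_command --pt "0 0 -0.025 0" --pt "0 0 -0.06 0" --pt "0 0 -0.1 0" --pt "0 0 -0.14 0" --pt "0 0 -0.14 0"

```text
time: 10.8
ee_pos: [0.3822, 0.3436, 0.2372]
tcp_rot: [179.6, 0.3, 165.9]
wrist_force: [-0.1, 0.4, -2.4]
opening: 0.0118
grasp_force: 39.2
```

```bash
cat > ov.py <<'E'
from h import *
import sys
T=np.array([[0,0.,0.,1]])
def camfor(pos,yaw,img,ref=None):
    c=grab('wrist'); Tt=np.linalg.inv(np.eye(4))
    M=np.eye(4); M[:3,:3]=Ro.from_euler('xyz',[180,0,yaw],degrees=True).as_matrix(); M[:3,3]=pos
    return dict(K=c['K'],M=M@np.array(c['raw']['T_tool_cam']),img=cv2.imread('pics/'+img))
def W(s,p):
    a=np.radians(s[2]); return np.array([s[0]+p[0]*np.cos(a)-p[1]*np.sin(a),s[1]+p[0]*np.sin(a)+p[1]*np.cos(a),p[2]])
def draw(c,s,crop,S):
    x0,y0,x1,y1=crop; im=cv2.resize(c['img'][y0:y1,x0:x1],None,fx=S,fy=S,interpolation=cv2.INTER_CUBIC)
    P=lambda p:tuple(int(v) for v in ((proj(c,W(s,p))-[x0,y0]+.5)*S))
    def poly(ps,col): cv2.polylines(im,[np.array([P(p) for p in ps])],True,col,1)
    r=lambda cx,hx,hy,z:[(cx-hx,-hy,z),(cx+hx,-hy,z),(cx+hx,hy,z),(cx-hx,hy,z)]
    poly(r(.062,.042,.011,.05),(0,0,255)); poly(r(.062,.042,.011,.02),(0,200,255))
    for p,col in [((0,0,.091),(0,255,0)),((.062,0,.085),(255,0,0)),((-.08,0,.085),(255,0,255)),((-.145,-.03,.091),(0,255,255)),((-.145,.03,.091),(0,255,255))]:
        cv2.circle(im,P(p),3,col,-1)
    return im
E
python3 - <<'E'
from ov import *
c1=camfor([.5,.1494,.3508],90,'wrist1.png'); c2=camfor([.4305,.3293,.3514],90,'wrist2.png')
s=(.567,.159,1)
cv2.imwrite('pics/ov1.png',np.vstack([draw(c1,s,(245,105,455,210),3.5),draw(c2,s,(295,220,505,300),3.5)]))
E
```

```text
(no output)
```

View pics/ov1.png

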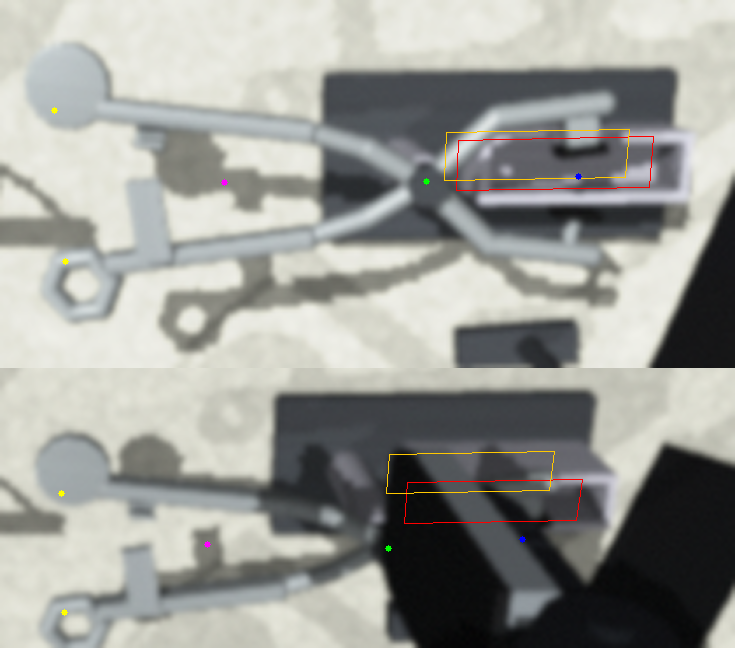

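Wrist1 shows that the pivot (crop 430,183) and the pads (x≈578) match the text. The rest's white channel sits about 10 mm further along +x, with its centre near (0.640,0.158). I'll go above it.

>>> arm_command --pt "-0.03 -0.012 -0.005 0" --pt "-0.075 -0.03 -0.012 -0.06" --pt "-0.12 -0.048 -0.012 -0.12" --pt "-0.165 -0.066 -0.012 -0.18" --pt "-0.205 -0.082 -0.012 -0.25"

```text
time: 11.4
ee_pos: [0.561, 0.2113, 0.2412]
tcp_rot: [-179.9, -0.1, -179.6]
wrist_force: [0.3, 1.7, -1.5]
opening: 0.0112
grasp_force: 39.2
```

Run:
```python
from h import *
o=bot.get_obs();print(np.round(o['q'],1),o['ee_pos'],o['tcp_rot'])
look('4',['stand','jaws','squeeze','rest','thumb'])
```

```text
[20.6 12.4 19.5 97.3  0.  20.3] [0.56095643 0.21129746 0.24120941] [-1.79948770e+02 -1.39247439e-01 -1.79635356e+02]
jaws wrist 0.75 [268. 238.] [0.6273 0.1568]
rest wrist 0.67 [275. 228.] [0.6419 0.1547]
thumb wrist 0.65 [302.  37.] [0.4263 0.1961]
```

View pics/wrist4.png

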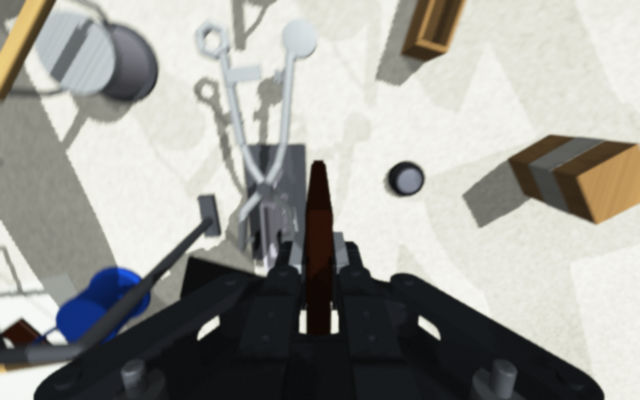

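>>> arm_command --pt "-0.03 -0.02 0 0" --pt "-0.06 -0.04 0 0" --pt "-0.078 -0.0565 0.02 0" --pt "-0.078 -0.0565 0.04 0" --pt "-0.078 -0.0565 0.04 0"

```text
time: 12.2
ee_pos: [0.6366, 0.1574, 0.2001]
tcp_rot: [-179.9, -0.3, -179.7]
wrist_force: [-1.2, -0.2, -1.4]
opening: 0.0117
grasp_force: 39.2
```

>>> arm_command --pt "0 0 0 0" --pt "0 0 0 0" --pt "0 0 0 0" --pt "0 0 0 0" --pt "0 0 0 0"

```text
time: 12.7
ee_pos: [0.6381, 0.1571, 0.2039]
tcp_rot: [180.0, 0.0, -179.7]
wrist_force: [-0.5, 0.4, -1.0]
opening: 0.0114
grasp_force: 39.3
```

Run:
```python
from h import *
o=bot.get_obs();print(np.round(o['q'],1),o['ee_pos'],o['tcp_rot'])
look('5',['jaws','rest','bar','stand'],('wrist','side','scene'))
a=cv2.imread('pics/wrist5.png')[120:340,200:440]; b=cv2.imread('pics/side5.png')[170:300,230:400]
cv2.imwrite('pics/c5.png',np.hstack([cv2.resize(a,(384,352)),cv2.resize(b,(400,352),interpolation=cv2.INTER_CUBIC)]))
```

```text
[13.8 19.9 24.5 94.6 -0.  13.6] [0.63812347 0.15710472 0.20386135] [ 1.79989028e+02  4.56397879e-02 -1.79748327e+02]
jaws wrist 0.62 [318. 182.] [0.63   0.1576]
jaws wrist 0.31 [318. 203.] [0.6512 0.1576]
jaws wrist 0.25 [475. 118.] [0.573  0.2935]
rest wrist 0.82 [317. 177.] [0.6409 0.1565]
bar wrist 0.56 [316. 200.] [0.6739 0.1547]
stand wrist 0.82 [318. 108.] [0.565  0.1569]
jaws side 0.55 [288. 252.] [0.6268 0.1511]
rest side 0.74 [284. 270.] [0.6409 0.1649]
bar side 0.92 [279. 247.] [0.6739 0.071 ]
stand side 0.7 [309. 277.] [0.5691 0.1654]
jaws scene 0.86 [359. 232.] [0.6303 0.1508]
rest scene 0.69 [362. 247.] [0.6514 0.1634]
bar scene 0.71 [361. 231.] [0.5681 0.1716]
stand scene 0.62 [357. 230.] [0.5623 0.1564]
```

View pics/c5.png

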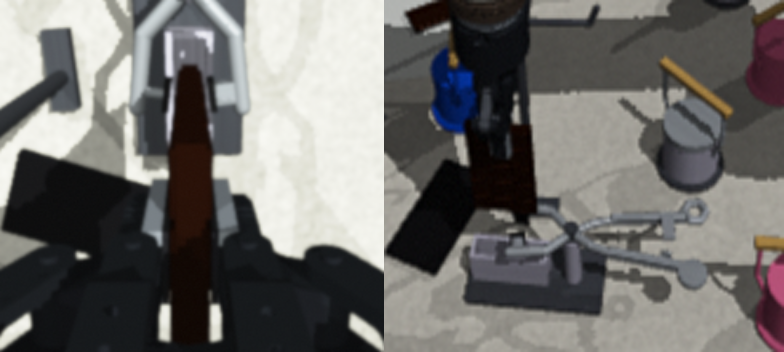

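The bar is centred between the pads and above the channel in both views, so I'll lower it.

>>> arm_command --pt "-0.001 0 0.02 0" --pt "-0.001 0 0.04 0" --pt "-0.001 0 0.06 0" --pt "-0.001 0 0.075 0" --pt "-0.001 0 0.08 0"

```text
time: 13.95
ee_pos: [0.6384, 0.1567, 0.1214]
tcp_rot: [-180.0, -0.1, -179.8]
wrist_force: [-0.0, -0.3, -1.3]
opening: 0.0112
grasp_force: 39.3
```

>>> arm_command --pt "0 0 0.004 0" --pt "0 0 0.008 0" --pt "0 0 0.012 0" --pt "0 0 0.014 0" --pt "0 0 0.014 0"

```text
time: 14.45
ee_pos: [0.6391, 0.1569, 0.1092]
tcp_rot: [-180.0, -0.0, -179.8]
wrist_force: [0.0, -0.4, -2.1]
opening: 0.0115
grasp_force: 39.3
```

>>> arm_command --pt "0 0 0 0" --pt "0 0 0 0" --pt "0 0 0 0" --pt "0 0 0 0" --pt "0 0 -0.01 0" --hand 0.035

```text
time: 14.95
ee_pos: [0.6384, 0.1567, 0.1183]
tcp_rot: [-180.0, -0.1, -179.8]
wrist_force: [0.8, -0.3, 0.2]
opening: 0.0349
grasp_force: 0.0
```

>>> arm_command --pt "0 0 -0.03 0" --pt "0 0 -0.08 0" --pt "0 0 -0.1 0" --pt "0.04 0 -0.1 0" --pt "0.08 0 -0.1 0"

```text
time: 15.45
ee_pos: [0.5593, 0.1567, 0.2199]
tcp_rot: [180.0, 0.1, -179.8]
wrist_force: [0.3, -0.9, 1.2]
opening: 0.0347
grasp_force: 0.0
```

>>> arm_command --pt "0.03 0 0 0" --pt "0.07 0 0 0" --pt "0.07 0 0 0" --pt "0.07 0 0 0" --pt "0.07 0 0 0" --hand 0.0854

```text
time: 15.95
ee_pos: [0.4899, 0.1564, 0.2199]
tcp_rot: [180.0, 0.1, -179.8]
wrist_force: [0.1, -0.3, 0.6]
opening: 0.0855
grasp_force: 0.0
```

Run:
```python
from h import *
o=bot.get_obs();print(np.round(o['q'],1),o['ee_pos'],o['tcp_rot'])
look('6',['squeeze','thumb','bar','rest'],('wrist','side'))
a=cv2.imread('pics/wrist6.png'); b=cv2.imread('pics/side6.png')[170:300,230:400]
cv2.imwrite('pics/c6.png',np.hstack([a[:,120:520],cv2.resize(b,(400,400),interpolation=cv2.INTER_CUBIC)]))
```

```text
[17.7 -0.2  3.4 93.6 -0.  17.5] [0.48985092 0.15637547 0.21991788] [ 1.79980969e+02  7.01803271e-02 -1.79762839e+02]
thumb wrist 0.69 [364. 116.] [0.4238 0.1977]
bar wrist 0.86 [318. 280.] [0.6472 0.1569]
bar wrist 0.74 [317. 305.] [0.6897 0.1565]
rest wrist 0.7 [318. 307.] [0.6801 0.1576]
rest wrist 0.57 [316. 280.] [0.6369 0.1553]
squeeze side 0.9 [338. 255.] [0.4893 0.1476]
thumb side 0.64 [362. 272.] [0.4219 0.2011]
bar side 0.92 [285. 267.] [0.6427 0.1402]
bar side 0.37 [311. 146.] [ 0.6452 -0.4458]
bar side 0.18 [300. 177.] [ 0.6574 -0.2555]
rest side 0.72 [284. 267.] [0.6438 0.155 ]
```

View pics/c6.png

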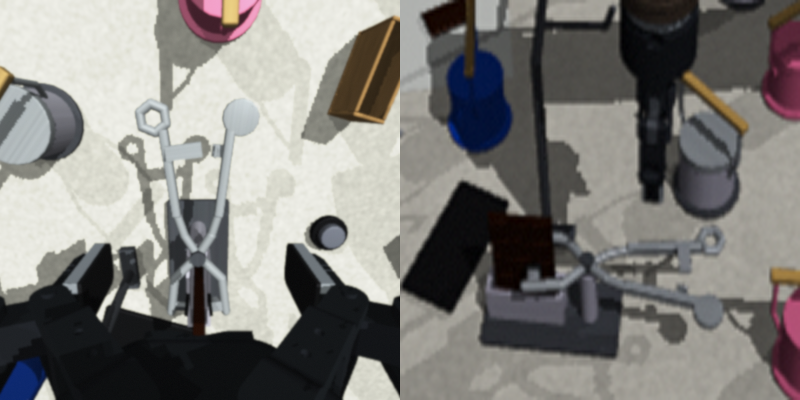

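The bar stands upright in the rest at (520,250) in the crop, and the forceps are open. I'll squeeze the handles.

>>> arm_command --pt "0.001 0.001 0.04 0" --pt "0.001 0.001 0.08 0" --pt "0.001 0.001 0.12 0" --pt "0.001 0.001 0.145 0" --pt "0.001 0.001 0.152 0"

```text
time: 16.95
ee_pos: [0.4864, 0.1567, 0.0643]
tcp_rot: [-179.9, -0.2, -179.8]
wrist_force: [-0.5, 0.6, 0.7]
opening: 0.0855
grasp_force: 0.0
```

>>> arm_command --pt "0 0 0 0" --pt "0 0 0 0" --pt "0 0 0 0" --pt "0 0 0 0" --pt "0 0 0 0" --hand 0.034 --grip_force 30

```text
time: 17.45
ee_pos: [0.4883, 0.1551, 0.0704]
tcp_rot: [-179.8, 0.1, -179.9]
wrist_force: [-10.0, -16.8, 16.7]
opening: 0.0344
grasp_force: 17.6
```

>>> arm_command --pt "0 0 0 0" --pt "0 0 0 0" --pt "0 0 0 0" --pt "0 0 0 0" --pt "0 0 0 0"

```text
time: 17.95
ee_pos: [0.4883, 0.1551, 0.0704]
tcp_rot: [-179.8, 0.1, -179.9]
wrist_force: [-9.3, -16.0, 16.4]
opening: 0.035
grasp_force: 17.6
```

>>> arm_command --pt "0 0 0 0" --pt "0 0 0 0" --pt "0 0 0 0" --pt "0 0 0 0" --pt "0 0 0 0"

```text
time: 18.45
ee_pos: [0.4883, 0.1551, 0.0704]
tcp_rot: [-179.8, 0.1, -179.9]
wrist_force: [-10.3, -16.4, 16.6]
opening: 0.0342
grasp_force: 17.6
```

>>> arm_command --pt "0 0 0 0" --pt "0 0 0 0" --pt "0 0 0 0" --pt "0 0 0 0" --pt "0 0 0 0" --hand 0.0854

```text
time: 18.95
ee_pos: [0.4882, 0.1575, 0.0674]
tcp_rot: [180.0, 0.0, -179.7]
wrist_force: [-0.7, 0.6, -0.2]
opening: 0.0854
grasp_force: 0.0
```

>>> arm_command --pt "0 0 -0.03 0" --pt "0 0 -0.08 0" --pt "0 0 -0.13 0" --pt "0 0 -0.154 0" --pt "0 0 -0.154 0"

```text
time: 19.45
ee_pos: [0.4894, 0.1578, 0.2254]
tcp_rot: [179.9, 0.3, -179.7]
wrist_force: [-0.0, 0.0, -0.9]
opening: 0.0855
grasp_force: 0.0
```

Run:
```python
from h import *
o=bot.get_obs();print(np.round(o['q'],1),o['ee_pos'],o['tcp_rot'])
look('7',['squeeze','thumb','bar','rest'],('wrist','side'))
a=cv2.imread('pics/wrist7.png'); b=cv2.imread('pics/side7.png')[170:300,230:400]
cv2.imwrite('pics/c7.png',np.hstack([a[:,120:520],cv2.resize(b,(400,400),interpolation=cv2.INTER_CUBIC)]))
```

```text
[17.9 -0.4  3.8 93.9  0.  17.6] [0.48938414 0.15782068 0.22542874] [ 179.88571046    0.34122094 -179.74893451]
squeeze wrist 0.91 [314. 182.] [0.4879 0.1545]
thumb wrist 0.57 [341. 113.] [0.4216 0.1796]
bar wrist 0.71 [316. 276.] [0.6452 0.1559]
bar wrist 0.65 [452. 235.] [0.5814 0.3407]
rest wrist 0.91 [318. 281.] [0.6439 0.1585]
squeeze side 0.64 [340. 256.] [0.4844 0.1506]
thumb side 0.55 [361. 264.] [0.4252 0.1739]
thumb side 0.51 [358. 231.] [0.4391 0.0597]
thumb side 0.43 [310. 145.] [ 0.6301 -0.3346]
bar side 0.68 [283. 270.] [0.6478 0.1544]
bar side 0.32 [339. 256.] [0.4911 0.0835]
rest side 0.82 [284. 267.] [0.6412 0.1551]
rest side 0.65 [301. 176.] [ 0.6551 -0.2469]
```

View pics/c7.png

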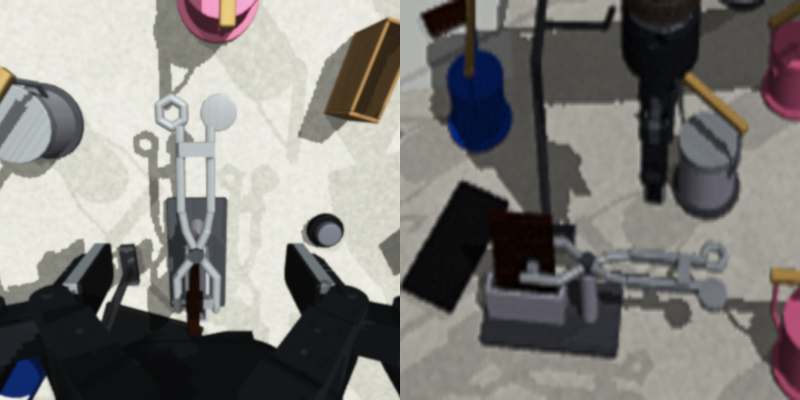

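The crop shows the forceps shut on the bar and staying shut, with the thumb plate now at (0.42,0.18). Next come the rail and the tins.

>>> arm_command --pt "0 0 -0.045 0" --pt "0 -0.01 -0.09 0" --pt "0 -0.05 -0.12 0" --pt "0 -0.09 -0.14 0" --pt "0 -0.135 -0.14 0"

```text
time: 20.45
ee_pos: [0.4889, 0.0214, 0.364]
tcp_rot: [180.0, 0.2, -179.7]
wrist_force: [0.8, -1.1, 0.2]
opening: 0.0857
grasp_force: 0.0
```

>>> arm_command --pt "-0.01 -0.045 0 0" --pt "-0.01 -0.08 0 0" --pt "-0.01 -0.08 0 0" --pt "-0.01 -0.08 0 0" --pt "-0.01 -0.08 0 0"

```text
time: 20.95
ee_pos: [0.499, -0.057, 0.3613]
tcp_rot: [180.0, -0.0, -179.7]
wrist_force: [0.2, 0.1, -0.6]
opening: 0.0854
grasp_force: 0.0
```

Run:
```python
from h import *
o=bot.get_obs();print(np.round(o['q'],1),o['ee_pos'],o['tcp_rot'])
look('8',['tin1','tin1_handle','hook1','rail'],('wrist',),6)
```

```text
[ -6.5   3.7  23.7 110.    0.   -6.8] [ 0.49896491 -0.05701425  0.36125049] [ 1.79984398e+02 -5.22033632e-03 -1.79729724e+02]
tin1 wrist 0.87 [139.  89.] [ 0.3968 -0.3478]
tin1 wrist 0.84 [301. 281.] [ 0.7526 -0.0888]
tin1 wrist 0.81 [476.  26.] [0.3025 0.1854]
tin1 wrist 0.71 [338. 114.] [ 0.4351 -0.0238]
tin1 wrist 0.6 [242.  35.] [ 0.3174 -0.1752]
tin1_handle wrist 0.67 [72. 81.] [ 0.3951 -0.3552]
hook1 wrist 0.79 [243. 282.] [ 0.5985 -0.1336]
hook1 wrist 0.75 [114. 294.] [ 0.6139 -0.2697]
hook1 wrist 0.71 [383. 276.] [0.5906 0.0102]
```

>>> arm_command --pt "0.02 -0.045 0 0" --pt "0.03 -0.09 0 0" --pt "0.05 -0.13 0 0" --pt "0.07 -0.17 0 0" --pt "0.09 -0.2 0 0"

```text
time: 21.7
ee_pos: [0.409, -0.2595, 0.3611]
tcp_rot: [-180.0, -0.0, -179.7]
wrist_force: [0.4, -0.5, 0.7]
opening: 0.0848
grasp_force: 0.0
```

>>> arm_command --pt "0 0 0 0" --pt "0 0 0 0" --pt "0 0 0 0" --pt "0 0 0 0" --pt "0 0 0 0"

```text
time: 22.2
ee_pos: [0.4104, -0.2572, 0.3613]
tcp_rot: [180.0, 0.0, -179.7]
wrist_force: [0.3, -0.2, -0.8]
opening: 0.0852
grasp_force: 0.0
```

Run:
```python
from h import *
o=bot.get_obs();print(np.round(o['q'],1),o['ee_pos'],o['tcp_rot'])
look('9',['tin1','tin1_handle','hook1','rail'],('wrist','scene','side'),6)
a=cv2.imread('pics/wrist8.png'); b=cv2.imread('pics/wrist9.png')
cv2.imwrite('pics/c9.png',np.vstack([a[:300],b[:300]])[:, :640])
```

```text
[-32.1   1.2  21.1 109.9   0.  -32.4] [ 0.41036972 -0.25723402  0.36125555] [ 1.79993510e+02  5.11330126e-04 -1.79661349e+02]
tin1 wrist 0.91 [588.  87.] [0.3015 0.1816]
tin1 wrist 0.75 [262. 142.] [ 0.3922 -0.353 ]
tin1 wrist 0.74 [367.  99.] [ 0.3226 -0.1773]
tin1 wrist 0.69 [400. 318.] [ 0.7507 -0.0865]
tin1 wrist 0.62 [451. 165.] [ 0.4305 -0.0241]
tin1_handle wrist 0.62 [245. 155.] [ 0.3965 -0.3525]
tin1 scene 0.88 [305. 209.] [ 0.4448 -0.0324]
tin1 scene 0.86 [296. 278.] [ 0.7515 -0.0884]
tin1 scene 0.8 [227. 203.] [ 0.3902 -0.3419]
tin1 scene 0.72 [353. 177.] [0.293  0.1768]
tin1 scene 0.67 [267. 186.] [ 0.3171 -0.1792]
tin1_handle scene 0.79 [218. 186.] [ 0.409  -0.3573]
tin1_handle scene 0.58 [360. 232.] [0.6574 0.1473]
hook1 scene 0.94 [280. 204.] [ 0.5991 -0.1275]
hook1 scene 0.89 [321. 196.] [0.5737 0.0137]
hook1 scene 0.74 [238. 209.] [ 0.6099 -0.2699]
rail scene 0.73 [176. 232.] [ 0.5194 -0.5326]
tin1 side 0.88 [404. 293.] [0.3028 0.1931]
tin1 side 0.81 [358. 231.] [ 0.4405 -0.0228]
tin1 side 0.73 [398. 201.] [ 0.3125 -0.1749]
tin1 side 0.73 [264. 207.] [ 0.7557 -0.0972]
tin1 side 0.63 [373. 164.] [ 0.4036 -0.3618]
tin1_handle side 0.87 [377. 137.] [ 0.3991 -0.3581]
hook1 side 0.97 [309. 120.] [ 0.6195 -0.2668]
hook1 side 0.92 [302. 175.] [0.6033 0.0048]
hook1 side 0.91 [312. 144.] [ 0.5952 -0.1376]
```

View pics/c9.png

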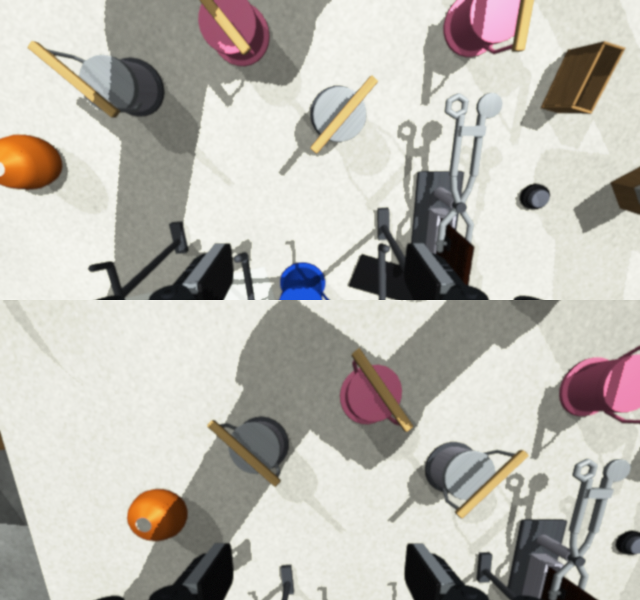

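c9 shows only two grey tins. Their bars run (376,78)-(315,150) for tin A in the upper view and (211,123)-(277,182) for tin B in the lower one. The three hook roots are at about (383,276), (243,282) and (114,294). I'll measure both handles by colour segmentation.

```bash
cat > bars.py <<'E'
from ov import *
def bar2(c,box):
    x0,y0,x1,y1=box; im=c['img']; hsv=cv2.cvtColor(im,cv2.COLOR_BGR2HSV).astype(int)
    m=np.zeros(im.shape[:2],np.uint8); s=hsv[y0:y1,x0:x1]
    m[y0:y1,x0:x1]=(s[...,0]>8)&(s[...,0]<32)&(s[...,1]>90)
    m=cv2.morphologyEx(m,cv2.MORPH_OPEN,np.ones((2,2),np.uint8))
    k=max(cv2.findContours(m,0,2)[0],key=cv2.contourArea)
    r=cv2.minAreaRect(k); p=cv2.boxPoints(r)
    e=sorted([(np.linalg.norm(p[i]-p[(i+1)%4]),(p[i]+p[(i+1)%4])/2) for i in range(4)],key=lambda t:t[0])[:2]
    a,b=e[0][1],e[1][1]; a,b=(a,b) if a[1]<b[1] else (b,a)
    return r,a,b
def rep(cs,boxes,z=.128):
    R=[]
    for c,bx in zip(cs,boxes):
        r,a,b=bar2(c,bx); A,B=atz(c,a,z),atz(c,b,z); R.append((c,a,b))
        print('rect',np.round(r[0]),np.round(r[1],1),'mid',np.round((A+B)/2,4)[:2],'len',round(np.linalg.norm(A-B),4),'ang',round(np.degrees(np.arctan2(*(B-A)[1::-1]))%180,1))
    if len(R)>1:
        A,ea=tri([ray(c,a) for c,a,b in R]);B,eb=tri([ray(c,b) for c,a,b in R])
        print('tri ends',np.round(A,4),np.round(B,4),'mid',np.round((A+B)/2,4),'err',ea,eb)
E
python3 - <<'E'
from bars import *
c8=camfor([.49896,-.05701,.36125],-179.73,'wrist8.png'); c9=camfor([.41037,-.25723,.36126],-179.66,'wrist9.png')
print('A');rep([c8,c9],[(300,65,390,165),(445,140,540,225)])
print('B');rep([c8,c9],[(20,30,130,130),(200,110,290,195)])
E
```

```text
A
rect [344. 115.] [ 9.6 94.7] mid [ 0.4352 -0.0254] len 0.114 ang 140.3
rect [492. 184.] [ 9.7 91.4] mid [ 0.4338 -0.0261] len 0.1134 ang 139.8
tri ends [0.391  0.0115 0.1264] [ 0.4788 -0.0615  0.1253] mid [ 0.4349 -0.025   0.1259] err 0.0002872311217984987 0.0007109250160086869
B
rect [74. 80.] [111.5  10.5] mid [ 0.3954 -0.349 ] len 0.1162 ang 46.1
rect [244. 154.] [90.8  9.2] mid [ 0.3949 -0.3506] len 0.1131 ang 46.2
tri ends [ 0.3554 -0.3913  0.1278] [ 0.4356 -0.3106  0.1226] mid [ 0.3955 -0.351   0.1252] err 0.00040281775416452914 0.0001999255367361145
```

Both handles triangulate well: A at (0.435,-0.025) at 140° and B at (0.395,-0.350) at 46°, each 0.125 m high. I'll take B first.

>>> arm_command --pt "-0.002 -0.02 0.02 -0.15" --pt "-0.004 -0.04 0.05 -0.3" --pt "-0.006 -0.06 0.09 -0.45" --pt "-0.007 -0.07 0.13 -0.6" --pt "-0.007 -0.07 0.16 -0.75" --hand 0.06

```text
time: 23.55
ee_pos: [0.4165, -0.3288, 0.1982]
tcp_rot: [179.9, -0.0, -136.5]
wrist_force: [0.1, 0.2, 0.5]
opening: 0.06
grasp_force: 0.0
```

>>> arm_command --pt "0 0 0 -0.05" --pt "0 0 0 -0.05" --pt "0 0 0 -0.05" --pt "0 0 0 -0.05" --pt "0 0 0 -0.05"

```text
time: 24.05
ee_pos: [0.4174, -0.3282, 0.202]
tcp_rot: [-179.9, 0.0, -134.0]
wrist_force: [0.5, 0.5, 0.7]
opening: 0.0601
grasp_force: 0.0
```

Run:
```python
from bars import *
o=bot.get_obs();print(np.round(o['q'],1),o['ee_pos'],o['tcp_rot'])
c=grab('wrist','wrist10.png'); print([np.round(proj(c,p)) for p in ([.3554,-.3913,.128],[.4356,-.3106,.128])])
rep([c],[(180,40,460,250)])
```

```text
[-38.2   1.8   3.5  91.6   0.  -84.2] [ 0.41742489 -0.32815353  0.20200992] [-1.79929188e+02  7.40552088e-03 -1.33960108e+02]
[array([318.,  83.]), array([316., 234.])]
rect [317. 157.] [152.  16.] mid [ 0.3946 -0.3519] len 0.1142 ang 45.9
```

>>> arm_command --pt "0 0 0.03 0" --pt "0 0 0.06 0" --pt "0 0 0.085 0" --pt "0 0 0.096 0" --pt "0 0 0.096 0"

```text
time: 24.6
ee_pos: [0.4166, -0.3276, 0.1043]
tcp_rot: [179.9, -0.0, -133.9]
wrist_force: [-0.8, 0.0, -0.0]
opening: 0.0601
grasp_force: 0.0
```

>>> arm_command --pt "0 0 0 0" --pt "0 0 0 0" --pt "0 0 0 0" --pt "0 0 0 0" --pt "0 0 0 0" --hand 0.0 --grip_force 100

```text
time: 25.1
ee_pos: [0.4179, -0.3286, 0.1065]
tcp_rot: [-179.8, 0.0, -133.9]
wrist_force: [1.9, -1.1, 5.8]
opening: 0.0098
grasp_force: 97.8
```

>>> arm_command --pt "0 0 0 0" --pt "0 0 0 0" --pt "0 0 0 0" --pt "0 0 -0.005 0" --pt "0 0 -0.02 0"

```text
time: 25.6
ee_pos: [0.4162, -0.3273, 0.1243]
tcp_rot: [179.8, -0.0, -133.9]
wrist_force: [-0.4, -0.1, -2.4]
opening: 0.0098
grasp_force: 97.6
```

>>> arm_command --pt "0 0 -0.04 0" --pt "0 0 -0.08 0" --pt "0 0 -0.11 0" --pt "0 0 -0.134 -0.1" --pt "-0.02 -0.002 -0.134 -0.2"

```text
time: 26.1
ee_pos: [0.4321, -0.3162, 0.2641]
tcp_rot: [-179.7, -0.1, -122.4]
wrist_force: [0.9, -0.4, -2.0]
opening: 0.0096
grasp_force: 97.8
```

>>> arm_command --pt "-0.016 -0.016 0 -0.12" --pt "-0.04 -0.035 0 -0.25" --pt "-0.07 -0.05 0 -0.4" --pt "-0.109 -0.038 0 -0.54" --pt "-0.109 -0.038 0 -0.65"

```text
time: 26.6
ee_pos: [0.5242, -0.2399, 0.2596]
tcp_rot: [180.0, 0.1, -84.7]
wrist_force: [0.1, 0.4, -2.3]
opening: 0.0095
grasp_force: 97.9
```

>>> arm_command --pt "0 0 0 0" --pt "0 0 0 0" --pt "0 0 0 0" --pt "0 0 0 0" --pt "0 0 0 0"

```text
time: 27.1
ee_pos: [0.5227, -0.2439, 0.2594]
tcp_rot: [180.0, 0.0, -85.3]
wrist_force: [0.8, -0.2, -2.8]
opening: 0.0102
grasp_force: 97.9
```

Run:
```python
from bars import *
o=bot.get_obs();print(np.round(o['q'],1),o['ee_pos'],o['tcp_rot'])
look('11',['hook1','tin1_handle','tin1'],('wrist','scene','side'),6)
```

```text
[ -25.     9.5   18.2   98.7   -0.  -119.7] [ 0.52269664 -0.24391235  0.2593616 ] [ 1.79996449e+02  5.90276394e-04 -8.53224249e+01]
hook1 wrist 0.85 [157. 179.] [ 0.616  -0.2688]
tin1_handle wrist 0.87 [318. 198.] [ 0.521  -0.2298]
tin1 wrist 0.95 [455. 216.] [ 0.3153 -0.1796]
tin1 wrist 0.86 [318. 156.] [ 0.5229 -0.2513]
tin1 wrist 0.72 [315. 199.] [ 0.5225 -0.1889]
tin1 wrist 0.7 [162. 253.] [ 0.7489 -0.0847]
hook1 scene 0.93 [317. 199.] [ 0.5875 -0.0006]
hook1 scene 0.66 [280. 202.] [ 0.5897 -0.1257]
hook1 scene 0.66 [240. 213.] [ 0.6251 -0.2638]
hook1 scene 0.45 [445. 228.] [0.7369 0.4099]
tin1_handle scene 0.82 [236. 186.] [ 0.4094 -0.2926]
tin1_handle scene 0.17 [346. 273.] [0.8168 0.0792]
tin1 scene 0.91 [303. 209.] [ 0.4434 -0.043 ]
tin1 scene 0.9 [241. 206.] [ 0.4124 -0.2871]
tin1 scene 0.87 [351. 176.] [0.2881 0.1703]
tin1 scene 0.85 [268. 185.] [ 0.3094 -0.1753]
tin1 scene 0.69 [298. 280.] [ 0.7602 -0.081 ]
hook1 side 0.88 [305. 176.] [0.596  0.0058]
hook1 side 0.79 [310. 145.] [ 0.6001 -0.1341]
hook1 side 0.72 [309. 119.] [ 0.6213 -0.273 ]
hook1 side 0.52 [337. 109.] [ 0.5366 -0.3394]
tin1_handle side 0.88 [335. 107.] [ 0.5599 -0.5371]
tin1_handle side 0.74 [296. 327.] [0.5652 0.3952]
tin1_handle side 0.7 [287. 253.] [0.6211 0.1858]
tin1_handle side 0.31 [346. 136.] [ 0.506  -0.3535]
tin1 side 0.8 [266. 206.] [ 0.7503 -0.1054]
tin1 side 0.79 [398. 201.] [ 0.3139 -0.1738]
tin1 side 0.77 [403. 290.] [0.3053 0.1823]
tin1 side 0.64 [336. 140.] [ 0.5528 -0.4933]
tin1 side 0.62 [357. 231.] [ 0.4433 -0.0225]
```

View pics/wrist11.png

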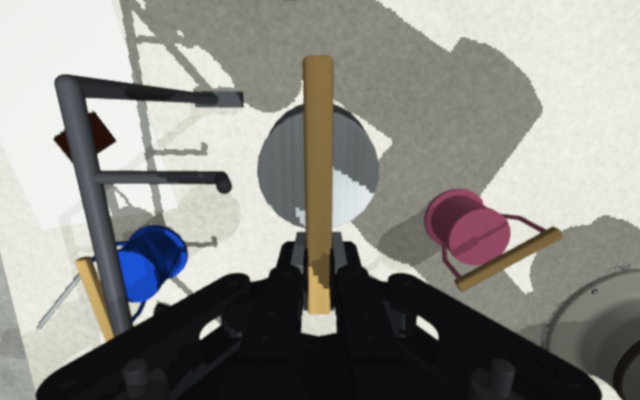

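Wrist11 shows the bar level, with its middle near (318,185), in line with the end hook whose tip is at (225,183). I'll slide it in and lower it.

>>> arm_command --pt "0 -0.02 0 0" --pt "0.001 -0.04 0 0" --pt "0.001 -0.06 0 0" --pt "0.001 -0.08 0 0" --pt "0.001 -0.089 0 0"

```text
time: 28.2
ee_pos: [0.613, -0.2367, 0.2585]
tcp_rot: [180.0, 0.0, -85.2]
wrist_force: [-0.1, -0.1, -2.9]
opening: 0.0098
grasp_force: 97.9
```

>>> arm_command --pt "0 0 0 0" --pt "0 0 0.01 0" --pt "0 0 0.02 0" --pt "0 0 0.028 0" --pt "0 0 0.028 0"

```text
time: 28.7
ee_pos: [0.6108, -0.237, 0.2296]
tcp_rot: [179.9, 0.1, -85.2]
wrist_force: [-0.1, -0.0, -2.4]
opening: 0.0099
grasp_force: 97.9
```

>>> arm_command --pt "0 0 0.002 0" --pt "0 0 0.004 0" --pt "0 0 0.006 0" --pt "0 0 0.006 0" --pt "0 0 0.006 0"

```text
time: 29.2
ee_pos: [0.6119, -0.2371, 0.2261]
tcp_rot: [-179.9, -0.0, -85.2]
wrist_force: [-1.5, 0.9, 2.1]
opening: 0.0099
grasp_force: 98.6
```

>>> arm_command --pt "0 0 0 0" --pt "0 0 0 0" --pt "0 0 0 0" --pt "0 0 0 0" --pt "0 0 0 0" --hand 0.03

```text
time: 29.7
ee_pos: [0.6118, -0.237, 0.2252]
tcp_rot: [180.0, 0.0, -85.2]
wrist_force: [0.8, 0.2, 0.2]
opening: 0.0298
grasp_force: 0.0
```

>>> arm_command --pt "0 0 -0.03 0" --pt "0 0 -0.07 0" --pt "0 0 -0.1 0" --pt "0 0.04 -0.1 0" --pt "0 0.08 -0.1 0"

```text
time: 30.2
ee_pos: [0.5336, -0.2445, 0.3246]
tcp_rot: [-180.0, -0.0, -85.2]
wrist_force: [-0.9, -0.6, 0.8]
opening: 0.0302
grasp_force: 0.0
```

Run:
```python
from bars import *
o=bot.get_obs();print(np.round(o['q'],1),o['ee_pos'],o['tcp_rot'])
look('12',['tin1_handle','tin1'],('wrist','scene','side'),6)
```

```text
[ -24.6   13.9   30.9  107.    -0.  -119.5] [ 0.53359294 -0.2444628   0.32464994] [-1.79970614e+02 -2.15705074e-02 -8.51611802e+01]
tin1_handle wrist 0.75 [218. 162.] [ 0.6517 -0.2444]
tin1 wrist 0.92 [251. 145.] [ 0.6407 -0.2506]
tin1 wrist 0.76 [443. 207.] [ 0.3153 -0.1738]
tin1 wrist 0.71 [359. 277.] [ 0.44   -0.0277]
tin1 wrist 0.67 [186. 234.] [ 0.7507 -0.0876]
tin1 wrist 0.55 [417. 370.] [0.2964 0.1762]
tin1_handle scene 0.73 [238. 214.] [ 0.5415 -0.2808]
tin1 scene 0.94 [351. 180.] [0.3076 0.1678]
tin1 scene 0.92 [245. 230.] [ 0.5298 -0.2711]
tin1 scene 0.9 [270. 191.] [ 0.3427 -0.1685]
tin1 scene 0.76 [308. 209.] [ 0.4449 -0.0233]
tin1 scene 0.65 [297. 278.] [ 0.7541 -0.0857]
tin1 scene 0.59 [404. 223.] [0.5428 0.3452]
tin1_handle side 0.62 [310. 116.] [ 0.6469 -0.4622]
tin1 side 0.91 [264. 208.] [ 0.7563 -0.0953]
tin1 side 0.78 [358. 234.] [ 0.4405 -0.0119]
tin1 side 0.75 [312. 152.] [ 0.6357 -0.4113]
tin1 side 0.6 [404. 289.] [0.3005 0.1788]
tin1 side 0.56 [395. 200.] [ 0.3245 -0.1756]
```

Tin B's handle is reported at its hook in both fixed views. Now tin A.

>>> arm_command --pt "-0.03 0.03 0 0" --pt "-0.07 0.05 0 -0.1" --pt "-0.11 0.07 0 -0.25" --pt "-0.15 0.09 0 -0.4" --pt "-0.195 0.1 0 -0.5" --hand 0.06

```text
time: 31.15
ee_pos: [0.4151, -0.0566, 0.3256]
tcp_rot: [-180.0, -0.0, -56.3]
wrist_force: [0.7, 0.4, -0.8]
opening: 0.0598
grasp_force: 0.0
```

>>> arm_command --pt "-0.024 -0.016 0.02 -0.1" --pt "-0.048 -0.024 0.05 -0.2" --pt "-0.048 -0.024 0.09 -0.29" --pt "-0.048 -0.024 0.125 -0.29" --pt "-0.048 -0.024 0.125 -0.29"

```text
time: 31.65
ee_pos: [0.4081, -0.0039, 0.1963]
tcp_rot: [179.8, 0.3, -39.9]
wrist_force: [0.0, 0.3, 0.8]
opening: 0.0601
grasp_force: 0.0
```

Run:
```python
from bars import *
o=bot.get_obs();print(np.round(o['q'],1),o['ee_pos'],o['tcp_rot'])
c=grab('wrist','wrist13.png'); p=[np.round(proj(c,p)).astype(int) for p in ([.391,.0115,.128],[.4788,-.0615,.128])];print(p)
x0,y0=np.min(p,0)-35;x1,y1=np.max(p,0)+35
rep([c],[(max(x0,0),max(y0,0),x1,min(y1,240))])
```

```text
[  -0.5  -14.6  -12.    92.9   -0.  -140.7] [ 0.40810065 -0.00391785  0.19626828] [179.75545253   0.29618101 -39.89919202]
[array([317, 233]), array([317,  76])]
rect [320. 155.] [156.  18.] mid [ 0.4332 -0.0265] len 0.1137 ang 140.2
```

>>> arm_command --pt "0 0 0.03 0" --pt "0 0 0.06 0" --pt "0 0 0.085 0" --pt "0 0 0.094 0" --pt "0 0 0.094 0"

```text
time: 32.2
ee_pos: [0.4102, -0.0045, 0.1073]
tcp_rot: [-180.0, -0.0, -40.0]
wrist_force: [-0.8, 0.3, 0.8]
opening: 0.0605
grasp_force: 0.0
```

>>> arm_command --pt "0 0 0 0" --pt "0 0 0 0" --pt "0 0 0 0" --pt "0 0 0 0" --pt "0 0 0 0" --hand 0.0 --grip_force 100

```text
time: 32.7
ee_pos: [0.41, -0.0046, 0.1074]
tcp_rot: [-180.0, -0.1, -40.0]
wrist_force: [-2.0, -2.0, 5.7]
opening: 0.01
grasp_force: 97.8
```

>>> arm_command --pt "0 0 0 0" --pt "0 0 0 0" --pt "0 0 0 0" --pt "0 0 -0.005 0" --pt "0 0 -0.02 0"

```text
time: 33.2
ee_pos: [0.4089, -0.0044, 0.1258]
tcp_rot: [179.9, 0.1, -40.0]
wrist_force: [-0.3, -0.4, -3.0]
opening: 0.01
grasp_force: 97.7
```

>>> arm_command --pt "0 0 -0.04 0" --pt "0 0 -0.08 0" --pt "0 0 -0.11 0" --pt "0 0 -0.132 0.1" --pt "0.02 0 -0.132 0.2"

```text
time: 33.7
ee_pos: [0.4253, -0.0166, 0.2631]
tcp_rot: [-179.7, -0.2, -51.6]
wrist_force: [0.5, 0.3, -2.8]
opening: 0.0096
grasp_force: 98.0
```

>>> arm_command --pt "0.025 0.01 0 0.12" --pt "0.05 0.02 0 0.25" --pt "0.085 0.035 0 0.4" --pt "0.121 0.039 0 0.54" --pt "0.121 0.039 0 0.589"

```text
time: 34.2
ee_pos: [0.4713, -0.1391, 0.2581]
tcp_rot: [180.0, -0.0, -85.6]
wrist_force: [-0.5, 2.4, -2.9]
opening: 0.0101
grasp_force: 98.0
```

>>> arm_command --pt "0 0 0 0" --pt "0 0 0 0" --pt "0 0 0 0" --pt "0 0 0 0" --pt "0 0 0 0"

```text
time: 34.7
ee_pos: [0.47, -0.1357, 0.2586]
tcp_rot: [-180.0, -0.0, -85.1]
wrist_force: [-0.7, 0.2, -2.8]
opening: 0.0098
grasp_force: 98.0
```

Run:
```python
from bars import *
o=bot.get_obs();print(np.round(o['q'],1),o['ee_pos'],o['tcp_rot'])
look('14',['hook1','tin1_handle'],('wrist',),6)
# held bar middle line
c=grab('wrist'); r=rep([c],[(290,20,350,250)],.283)
print(proj(c,[.6,-.131,.24]))
```

```text
[ -16.1   -2.7    5.3   98.     0.  -111. ] [ 0.46995179 -0.13574157  0.25856791] [-1.79978077e+02 -7.53747976e-03 -8.50960044e+01]
hook1 wrist 0.65 [ 93. 223.] [ 0.6023 -0.1303]
rect [320. 154.] [192.  28.] mid [ 0.473  -0.1856] len 0.0781 ang 94.9
[ 97.0979714  223.10075648]
```

>>> arm_command --pt "-0.013 -0.02 0 0" --pt "-0.026 -0.041 0 0" --pt "-0.026 -0.041 0 0" --pt "-0.026 -0.06 0 0" --pt "-0.026 -0.08 0 0"

```text
time: 35.4
ee_pos: [0.5477, -0.1036, 0.2586]
tcp_rot: [-180.0, -0.0, -85.2]
wrist_force: [0.8, -0.3, -2.5]
opening: 0.0099
grasp_force: 98.1
```

>>> arm_command --pt "0 -0.015 0 0" --pt "0 -0.03 0 0" --pt "0 -0.045 0 0" --pt "0 -0.051 0 0" --pt "0 -0.051 0 0"

```text
time: 35.9
ee_pos: [0.5985, -0.0993, 0.2577]
tcp_rot: [179.9, 0.0, -85.2]
wrist_force: [-0.7, 0.4, -2.4]
opening: 0.0094
grasp_force: 98.1
```

>>> arm_command --pt "0 0 0 0" --pt "0 0 0.01 0" --pt "0 0 0.02 0" --pt "0 0 0.027 0" --pt "0 0 0.027 0"

```text
time: 36.4
ee_pos: [0.5976, -0.0992, 0.2296]
tcp_rot: [179.9, 0.0, -85.2]
wrist_force: [0.5, 0.2, -2.3]
opening: 0.0095
grasp_force: 98.1
```

>>> arm_command --pt "0 0 0.002 0" --pt "0 0 0.004 0" --pt "0 0 0.006 0" --pt "0 0 0.006 0" --pt "0 0 0.006 0"

```text
time: 36.9
ee_pos: [0.5986, -0.0992, 0.2268]
tcp_rot: [-179.9, -0.0, -85.2]
wrist_force: [-2.5, 2.1, 5.0]
opening: 0.01
grasp_force: 99.3
```

>>> arm_command --pt "0 0 0 0" --pt "0 0 0 0" --pt "0 0 0 0" --pt "0 0 0 0" --pt "0 0 -0.01 0" --hand 0.03

```text
time: 37.4
ee_pos: [0.598, -0.0992, 0.2342]
tcp_rot: [179.9, 0.0, -85.2]
wrist_force: [0.3, 0.7, 1.0]
opening: 0.0299
grasp_force: 0.0
```

>>> arm_command --pt "0 0 -0.03 0" --pt "0 0 -0.07 0" --pt "0 0.04 -0.09 0" --pt "0 0.08 -0.09 0" --pt "0 0.08 -0.09 0"

```text
time: 37.9
ee_pos: [0.5153, -0.1061, 0.3278]
tcp_rot: [-179.9, -0.0, -85.2]
wrist_force: [0.6, 0.2, -0.2]
opening: 0.0298
grasp_force: 0.0
```

>>> arm_command --pt "-0.045 0 0 0.14" --pt "-0.09 0 0 0.28" --pt "-0.135 0 0 0.42" --pt "-0.18 0 0 0.56" --pt "-0.225 0 0 0.7" --hand 0.0

```text
time: 38.4
ee_pos: [0.5003, 0.1144, 0.3259]
tcp_rot: [-180.0, 0.0, -124.3]
wrist_force: [1.6, 0.3, 0.2]
opening: -0.0002
grasp_force: 0.0
```

Run:
```python
from bars import *
o=bot.get_obs();print(np.round(o['q'],1),o['ee_pos'],o['tcp_rot'])
look('15',['tin1_handle','tin1','shutter_top','hook1'],('scene','side','wrist'),6)
a=cv2.imread('pics/scene15.png')[150:300,200:440];b=cv2.imread('pics/side15.png')[90:300,220:420]
cv2.imwrite('pics/c15.png',np.hstack([cv2.resize(a,(420,400),interpolation=2),cv2.resize(b,(380,400),interpolation=2)]))
```

```text
[ 12.9   3.2  19.  105.7  -0.  -42.9] [0.50033291 0.11437244 0.32592544] [-1.79964961e+02  3.77519462e-02 -1.24267769e+02]
tin1_handle scene 0.89 [238. 212.] [ 0.5324 -0.2817]
tin1 scene 0.88 [352. 176.] [0.2889 0.1735]
tin1 scene 0.8 [267. 189.] [ 0.3308 -0.1795]
tin1 scene 0.73 [278. 228.] [ 0.5288 -0.145 ]
tin1 scene 0.7 [357. 201.] [0.4209 0.1775]
tin1 scene 0.68 [244. 231.] [ 0.5341 -0.2756]
tin1 scene 0.6 [297. 278.] [ 0.7514 -0.0834]
shutter_top scene 0.39 [403. 226.] [0.5761 0.3306]
hook1 scene 0.83 [320. 195.] [0.5699 0.0106]
hook1 scene 0.76 [280. 203.] [ 0.5951 -0.1293]
hook1 scene 0.7 [240. 212.] [ 0.6218 -0.2625]
tin1_handle side 0.92 [309. 115.] [ 0.6529 -0.4683]
tin1 side 0.95 [309. 149.] [ 0.6506 -0.4301]
tin1 side 0.93 [262. 208.] [ 0.7625 -0.0927]
tin1 side 0.85 [396. 203.] [ 0.321  -0.1624]
tin1 side 0.63 [308. 177.] [ 0.6298 -0.263 ]
tin1 side 0.58 [405. 288.] [0.2979 0.1735]
hook1 side 0.95 [310. 147.] [ 0.5988 -0.1239]
hook1 side 0.94 [304. 175.] [0.5988 0.0014]
hook1 side 0.65 [309. 121.] [ 0.6201 -0.2593]
tin1 wrist 0.93 [113.  39.] [ 0.6514 -0.1933]
tin1 wrist 0.65 [448. 114.] [0.2978 0.1718]
tin1 wrist 0.61 [120. 139.] [ 0.7465 -0.0848]
hook1 wrist 0.72 [151. 156.] [0.5885 0.0092]
```

View pics/c15.png

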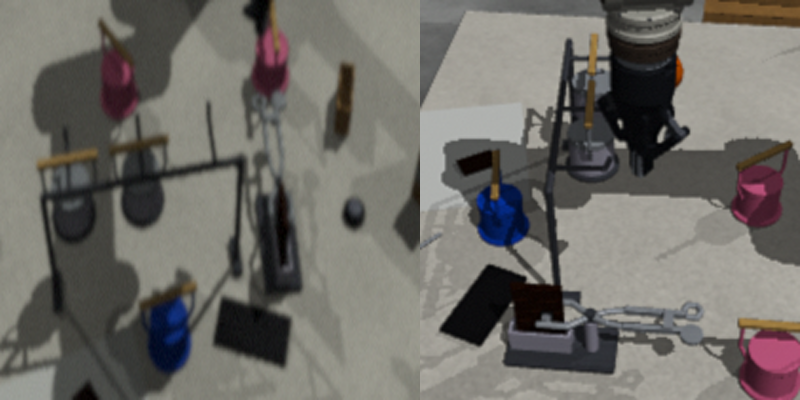

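In c15 both grey tins hang on their hooks (scene crop 70,190 and 140,180), and the forceps are still shut on the bar. Now the shutter.

>>> arm_command --pt "-0.045 0.017 0 0.14" --pt "-0.09 0.034 0 0.28" --pt "-0.135 0.051 0 0.42" --pt "-0.175 0.065 0 0.56" --pt "-0.19 0.069 0.02 0.7"

```text
time: 39.65
ee_pos: [0.5501, 0.3127, 0.3058]
tcp_rot: [179.9, 0.1, -164.2]
wrist_force: [0.2, 0.2, 0.1]
opening: 0.0003
grasp_force: 0.0
```

>>> arm_command --pt "0 0 0 0.14" --pt "0 0 0 0.267" --pt "0 0 0 0.267" --pt "0 0 0 0.267" --pt "0 0 0 0.267"

```text
time: 40.15
ee_pos: [0.5493, 0.3086, 0.3055]
tcp_rot: [180.0, 0.0, -179.2]
wrist_force: [0.5, 0.1, -0.7]
opening: -0.0002
grasp_force: 0.0
```

Run:
```python
from bars import *
o=bot.get_obs();print(np.round(o['q'],1),o['ee_pos'],o['tcp_rot'])
look('16',['shutter_top'],('wrist','side'))
```

```text
[ 29.3  19.7  35.9 106.2  -0.   28.5] [0.54932335 0.30861112 0.30550822] [ 1.79991203e+02  1.80684945e-02 -1.79187004e+02]
shutter_top wrist 0.83 [330. 177.] [0.5729 0.3275]
shutter_top wrist 0.56 [215. 214.] [0.633  0.1532]
shutter_top wrist 0.3 [339.  41.] [0.3924 0.3339]
shutter_top side 0.52 [296. 325.] [0.5782 0.3359]
```

>>> arm_command --pt "-0.025 0.01 0.02 0" --pt "-0.025 0.018 0.06 0" --pt "-0.025 0.018 0.1 0" --pt "-0.025 0.018 0.14 0" --pt "-0.025 0.018 0.14 0"

```text
time: 40.85
ee_pos: [0.5715, 0.3256, 0.1586]
tcp_rot: [-179.7, -0.5, -179.3]
wrist_force: [0.0, -0.6, 0.3]
opening: 0.0001
grasp_force: 0.0
```

>>> arm_command --pt "0 0 0 0" --pt "0 0 0 0" --pt "0 0 0 0" --pt "0 0 0 0" --pt "0 0 0 0"

```text
time: 41.35
ee_pos: [0.5744, 0.3273, 0.1664]
tcp_rot: [180.0, 0.1, -179.3]
wrist_force: [-0.3, 0.5, 0.7]
opening: 0.0001
grasp_force: 0.0
```

Run:
```python
from bars import *
o=bot.get_obs();print(np.round(o['q'],1),o['ee_pos'],o['tcp_rot'])
look('17',['shutter_top'],('wrist',))
db=[d for d in pickle.load(open('db.pkl','rb')) if d[0]=='shutter_top' and d[1] in('wrist1','wrist16','wrist17','side16') and d[2]>.4]
print([(d[1],d[3]) for d in db], tri([(d[4],d[5]) for d in db]))
```

```text
[29.7 19.8 20.2 90.4  0.  29. ] [0.5744373  0.32731271 0.16636595] [ 1.79954532e+02  7.74824369e-02 -1.79336530e+02]
shutter_top wrist 0.62 [321. 184.] [0.5731 0.3306]
[('wrist1', array([372.,  33.])), ('wrist16', array([330., 177.])), ('wrist16', array([215., 214.])), ('side16', array([296., 325.])), ('wrist17', array([321., 184.]))] (array([0.55971157, 0.30759226, 0.13720573]), np.float64(0.10884354690815687))
```

>>> arm_command --pt "0 0.002 0.03 0" --pt "0 0.002 0.06 0" --pt "0 0.002 0.09 0" --pt "0 0.002 0.11 0" --pt "0 0.002 0.12 0"

```text
time: 41.95
ee_pos: [0.5731, 0.3286, 0.043]
tcp_rot: [-179.9, -0.1, -179.3]
wrist_force: [-0.1, 0.2, -0.2]
opening: 0.0001
grasp_force: 0.0
```

>>> arm_command --pt "0 0 0.003 0" --pt "0 0 0.006 0" --pt "0 0 0.009 0" --pt "0 0 0.01 0" --pt "0 0 0.01 0"

```text
time: 42.45
ee_pos: [0.5742, 0.3292, 0.0358]
tcp_rot: [180.0, 0.0, -179.3]
wrist_force: [-0.2, -0.5, -0.8]
opening: 0.0
grasp_force: 0.0
```

Run:
```python
from h import *
db=[d for d in pickle.load(open('db.pkl','rb')) if d[0]=='shutter_top' and d[1] in('wrist1','wrist16','wrist17','side16') and d[2]>.5 and d[3][0]>250]
print(len(db),tri([(d[4],d[5]) for d in db]),tri([(d[4],d[5]) for d in db if d[1]!='side16']))
```

```text
4 (array([0.57789639, 0.32891444, 0.0155105 ]), np.float64(0.0024366573039904167)) (array([0.57902102, 0.32994398, 0.00665568]), np.float64(0.0015859574703228354))
```

>>> arm_command --pt "-0.002 0 0.002 0" --pt "-0.002 0 0.004 0" --pt "-0.002 0 0.006 0" --pt "-0.002 0 0.008 0" --pt "-0.002 0 0.008 0"

```text
time: 42.95
ee_pos: [0.5758, 0.329, 0.0268]
tcp_rot: [-180.0, -0.0, -179.3]
wrist_force: [0.5, -0.3, -0.1]
opening: -0.0001
grasp_force: 0.0
```

>>> arm_command --pt "0 0 0.002 0" --pt "0 0 0.004 0" --pt "0 0 0.006 0" --pt "0 0 0.006 0" --pt "0 0 0.006 0"

```text
time: 43.45
ee_pos: [0.576, 0.3291, 0.0214]
tcp_rot: [180.0, 0.0, -179.3]
wrist_force: [-1.0, -0.4, 3.3]
opening: -0.0004
grasp_force: 0.8
```

>>> arm_command --pt "0 0 0.002 0" --pt "0 0 0.004 0" --pt "0 0 0.005 0" --pt "0 0 0.005 0" --pt "0 0 0.005 0"

```text
time: 43.95
ee_pos: [0.5761, 0.3292, 0.0166]
tcp_rot: [180.0, 0.0, -179.3]
wrist_force: [-0.5, -0.9, 5.2]
opening: -0.0
grasp_force: 2.3
```

>>> arm_command --pt "0 0 0.001 0" --pt "0 0 0.002 0" --pt "0 0 0.003 0" --pt "0 0 0.003 0" --pt "0 0 0.003 0"

```text
time: 44.45
ee_pos: [0.5762, 0.3293, 0.0158]
tcp_rot: [179.9, 0.1, -179.3]
wrist_force: [-7.1, -3.7, 19.7]
opening: 0.0001
grasp_force: 10.0
```

The button is at its hard stop, so it is fully pressed. Now the thumb plate.

>>> arm_command --pt "0 0 -0.04 0" --pt "0 0 -0.08 0" --pt "0 0 -0.12 0" --pt "0.02 -0.02 -0.15 0" --pt "0.05 -0.05 -0.17 0"

```text
time: 44.95
ee_pos: [0.5271, 0.279, 0.1845]
tcp_rot: [180.0, 0.1, -179.3]
wrist_force: [0.4, 0.4, 0.5]
opening: -0.0003
grasp_force: 0.0
```

>>> arm_command --pt "0.03 -0.03 0 0" --pt "0.06 -0.06 0 0" --pt "0.09 -0.085 0 0" --pt "0.106 -0.097 0 0" --pt "0.106 -0.097 0 0"

```text
time: 45.45
ee_pos: [0.4203, 0.1791, 0.1836]
tcp_rot: [180.0, 0.0, -179.4]
wrist_force: [0.9, 0.2, 0.3]
opening: 0.0
grasp_force: 0.0
```

>>> arm_command --pt "0 0 0 0" --pt "0 0 0 0" --pt "0 0 0 0" --pt "0 0 0 0" --pt "0 0 0 0"

```text
time: 45.95
ee_pos: [0.4219, 0.1806, 0.183]
tcp_rot: [-180.0, -0.0, -179.3]
wrist_force: [-0.2, -0.1, -0.3]
opening: -0.0005
grasp_force: 0.0
```

Run:
```python
from h import *
print(bot.get_obs()['ee_pos'])
look('18',['thumb','squeeze','bar'],('wrist','side'))
```

```text
[0.42192512 0.18055048 0.18297652]
thumb wrist 0.9 [315. 196.] [0.4193 0.1787]
squeeze wrist 0.67 [291. 266.] [0.4888 0.1572]
thumb side 0.69 [296. 397.] [0.5441 0.5344]
thumb side 0.55 [362. 267.] [0.4221 0.1839]
thumb side 0.18 [342. 139.] [ 0.5204 -0.3816]
squeeze side 0.69 [341. 255.] [0.4811 0.1443]
bar side 0.79 [280. 268.] [0.6568 0.1482]
```

>>> arm_command --pt "0 0 0.03 0" --pt "0 0 0.06 0" --pt "0 0 0.08 0" --pt "0 0 0.087 0" --pt "0 0 0.087 0"

```text
time: 46.85
ee_pos: [0.4214, 0.1801, 0.0958]
tcp_rot: [-180.0, -0.1, -179.3]
wrist_force: [0.5, -0.5, 0.3]
opening: 0.0001
grasp_force: 0.0
```

>>> arm_command --pt "0 0 0.004 0" --pt "0 0 0.008 0" --pt "0 0 0.012 0" --pt "0 0 0.0145 0" --pt "0 0 0.0145 0"

```text
time: 47.35
ee_pos: [0.4223, 0.1806, 0.0821]
tcp_rot: [180.0, 0.1, -179.3]
wrist_force: [2.1, 1.8, 4.9]
opening: -0.0001
grasp_force: 2.1
```

>>> arm_command --pt "0 0 0.001 0" --pt "0 0 0.001 0" --pt "0 0 -0.02 0" --pt "0 0 -0.06 0" --pt "0 0 -0.1 0"

```text
time: 47.85
ee_pos: [0.4205, 0.1797, 0.1818]
tcp_rot: [-179.9, -0.2, -179.3]
wrist_force: [0.1, 0.3, -1.2]
opening: 0.0005
grasp_force: 0.0
```

Run:
```python
from h import *
print(bot.get_obs()['ee_pos'])
look('19',['thumb','squeeze','bar','rest'],('wrist','side'))
```

```text
[0.42054529 0.17966081 0.18183287]
thumb wrist 0.59 [339. 205.] [0.425  0.1974]
squeeze wrist 0.75 [292. 266.] [0.4869 0.1568]
thumb side 0.81 [361. 271.] [0.4246 0.1988]
thumb side 0.68 [259. 250.] [0.7054 0.1575]
thumb side 0.44 [297. 397.] [0.542  0.5343]
squeeze side 0.93 [342. 256.] [0.4793 0.15  ]
bar side 0.88 [283. 267.] [0.65   0.1435]
bar side 0.65 [311. 148.] [ 0.6443 -0.4298]
rest side 0.92 [284. 268.] [0.6438 0.1568]
```

The plate is back at y≈0.198, so the forceps are open. I'll measure the bar in the rest.

>>> arm_command --pt "-0.03 -0.01 -0.04 0" --pt "-0.06 -0.02 -0.08 0" --pt "-0.1 -0.023 -0.1 0.007" --pt "-0.12 -0.024 -0.1 0.007" --pt "-0.12 -0.024 -0.1 0.007" --hand 0.07

```text
time: 48.85
ee_pos: [0.5442, 0.1573, 0.2803]
tcp_rot: [-180.0, -0.1, -179.8]
wrist_force: [0.5, 0.2, 0.0]
opening: 0.0698
grasp_force: 0.0
```

>>> arm_command --pt "0 0 0 0" --pt "0 0 0 0" --pt "0 0 0 0" --pt "0 0 0 0" --pt "0 0 0 0"

```text
time: 49.35
ee_pos: [0.5416, 0.1578, 0.2821]
tcp_rot: [180.0, 0.0, -179.7]
wrist_force: [0.4, 0.2, -0.2]
opening: 0.0702
grasp_force: 0.0
```

Run:
```python
from bars import *
from scipy.optimize import minimize
print(bot.get_obs()['ee_pos'],bot.get_obs()['tcp_rot'])
c=grab('wrist','wrist20.png'); im=c['img']
s=(.639,.157,0)
q=np.array([proj(c,W(s,(sx*.036,sy*.006,z))) for sx in(-1,1) for sy in(-1,1) for z in(.05,.14)])
x0,y0=(q.min(0)-10).astype(int);x1,y1=(q.max(0)+10).astype(int);print(x0,y0,x1,y1)
hsv=cv2.cvtColor(im,cv2.COLOR_BGR2HSV); m=np.zeros((400,640),np.float32)
b=im[y0:y1,x0:x1].astype(int); m[y0:y1,x0:x1]=(b[...,2]-b[...,0]>14)&(b.max(2)<80)
print(cv2.boundingRect((m>0).astype(np.uint8)),m.sum())
def H(p): return hull(c,[W(p,(sx*.036,sy*.006,z)) for sx in(-1,1) for sy in(-1,1) for z in(.097,.14)])
f=lambda p:1-np.minimum(m,H(p)).sum()/np.maximum(m,H(p)).sum()
rs=[minimize(f,[.639+d,.157+e,0],method='Nelder-Mead',options=dict(initial_simplex=np.array([[.639+d,.157+e,0],[.643+d,.157+e,0],[.639+d,.16+e,0],[.639+d,.157+e,3]]))) for d in(-.003,.003) for e in (-.003,.002)]
for r in rs: print(r.x,r.fun)
```

```text
[0.54162481 0.15779254 0.28209194] [ 1.79992732e+02  2.53927001e-02 -1.79722856e+02]
300 201 332 307
(312, 213, 10, 86) 643.0
[ 0.63861046  0.1574036  -0.77243348] 0.3145621418952942
[0.63878699 0.1575813  0.05484681] 0.31507837772369385
[ 0.63797438  0.15754863 -0.95216501] 0.3143414258956909
[ 0.63884003  0.1575473  -0.99602736] 0.3151545524597168
```

>>> arm_command --pt "-0.04 0 0 0" --pt "-0.08 0 0.0 0" --pt "-0.097 0 0.03 0" --pt "-0.097 0 0.07 0" --pt "-0.097 0 0.1 0"

```text
time: 49.9
ee_pos: [0.6391, 0.158, 0.1787]
tcp_rot: [-180.0, -0.1, -179.8]
wrist_force: [-0.5, 0.1, -0.2]
opening: 0.0695
grasp_force: 0.0
```

>>> arm_command --pt "0 0 0.03 0" --pt "0 0 0.055 0" --pt "0 0 0.07 0" --pt "0 0 0.0735 0" --pt "0 0 0.0735 0"

```text
time: 50.4
ee_pos: [0.639, 0.1582, 0.1087]
tcp_rot: [180.0, 0.0, -179.7]
wrist_force: [0.3, -0.2, 0.9]
opening: 0.07
grasp_force: 0.0
```

>>> arm_command --pt "0 0 0 0" --pt "0 0 0 0" --pt "0 0 0 0" --pt "0 0 0 0" --pt "0 0 0 0" --hand 0.0 --grip_force 40

```text
time: 50.9
ee_pos: [0.6393, 0.158, 0.1089]
tcp_rot: [-180.0, 0.1, -179.7]
wrist_force: [-0.3, -0.5, 3.5]
opening: 0.0111
grasp_force: 40.0
```

>>> arm_command --pt "0 0 0 0" --pt "0 0 0 0" --pt "0 0 -0.005 0" --pt "0 0 -0.01 0" --pt "0 0 -0.01 0"

```text
time: 51.4
ee_pos: [0.6392, 0.1583, 0.1189]
tcp_rot: [180.0, 0.0, -179.7]
wrist_force: [0.4, -0.1, -1.8]
opening: 0.0119
grasp_force: 39.4
```

>>> arm_command --pt "0 0 -0.04 0" --pt "0 0 -0.08 0" --pt "0.0 0.0 -0.12 0" --pt "0.03 0.02 -0.12 0.06" --pt "0.06 0.045 -0.12 0.12"

```text
time: 51.9
ee_pos: [0.5795, 0.2029, 0.2395]
tcp_rot: [179.9, 0.1, 173.1]
wrist_force: [0.5, 1.2, -2.1]
opening: 0.0116
grasp_force: 39.4
```

>>> arm_command --pt "0.058 0.02 0 0.06" --pt "0.1 0.045 0 0.1" --pt "0.14 0.065 0 0.131" --pt "0.17 0.085 0 0.131" --pt "0.195 0.105 0 0.131"

```text
time: 52.4
ee_pos: [0.395, 0.3306, 0.2386]
tcp_rot: [180.0, -0.0, 165.9]
wrist_force: [0.7, -0.3, -1.5]
opening: 0.0116
grasp_force: 39.3
```

>>> arm_command --pt "0 0 0 0" --pt "0 0 0 0" --pt "0 0 0 0" --pt "0 0 0 0" --pt "0 0 0 0"

```text
time: 52.9
ee_pos: [0.3978, 0.3291, 0.2381]
tcp_rot: [-180.0, -0.0, 165.8]
wrist_force: [0.3, 0.5, -2.6]
opening: 0.0111
grasp_force: 39.3
```

Run:
```python
from bars import *
o=bot.get_obs();p=np.array(o['ee_pos']);r=o['tcp_rot'];print(p,r)
y=np.radians(r[2]);d=np.array([.3816,.3429])-p[:2]
print('tool dx,dy',d@[np.cos(y),np.sin(y)],d@[np.sin(y),-np.cos(y)])
look('21',['carton'],('wrist','side'))
```

```text
[0.39783586 0.32905243 0.23810405] [-1.79982751e+02 -8.99661284e-03  1.65798799e+02]
tool dx,dy 0.019136885591380055 0.00944128164214039
carton wrist 0.71 [323. 154.] [0.3843 0.3398]
carton side 0.69 [372. 341.] [0.3854 0.345 ]
carton side 0.24 [287. 252.] [0.6476 0.081 ]
```

>>> arm_command --pt "0.019 0.0095 0 0" --pt "0.019 0.0095 0 0" --pt "0.019 0.0095 0.02 0" --pt "0.019 0.0095 0.05 0" --pt "0.019 0.0095 0.07 0"

```text
time: 53.6
ee_pos: [0.3811, 0.3431, 0.1666]
tcp_rot: [-179.9, -0.0, 165.9]
wrist_force: [-0.3, -0.3, -1.1]
opening: 0.0116
grasp_force: 39.4
```

>>> arm_command --pt "0 0 0.02 0" --pt "0 0 0.04 0" --pt "0 0 0.055 0" --pt "0 0 0.065 0" --pt "0 0 0.068 0"

```text
time: 54.1
ee_pos: [0.3809, 0.3431, 0.0994]
tcp_rot: [-179.9, -0.0, 165.9]
wrist_force: [0.3, -1.0, -2.0]
opening: 0.0115
grasp_force: 39.3
```

>>> arm_command --pt "0 0 0.002 0" --pt "0 0 0.004 0" --pt "0 0 0.0065 0" --pt "0 0 0.0065 0" --pt "0 0 0.0065 0"

```text
time: 54.6
ee_pos: [0.3811, 0.3436, 0.094]
tcp_rot: [180.0, 0.0, 165.9]
wrist_force: [0.0, 0.0, -1.0]
opening: 0.0116
grasp_force: 39.3
```

>>> arm_command --pt "0 0 0.001 0" --pt "0 0 0.001 0" --pt "0 0 0.001 0" --pt "0 0 0.001 0" --pt "0 0 0.001 0" --hand 0.05

```text
time: 55.1
ee_pos: [0.3811, 0.3435, 0.0929]
tcp_rot: [180.0, 0.0, 165.9]
wrist_force: [0.3, 0.2, 0.6]
opening: 0.0499
grasp_force: 0.0
```

>>> arm_command --pt "0 0 -0.03 0" --pt "0 0 -0.07 0" --pt "0 0 -0.12 0" --pt "0 0 -0.17 0" --pt "0 0 -0.188 0"

```text
time: 55.6
ee_pos: [0.3816, 0.3439, 0.286]
tcp_rot: [179.7, 0.2, 165.9]
wrist_force: [0.6, 0.1, -0.3]
opening: 0.0496
grasp_force: 0.0
```

>>> arm_command --pt "0 0 0 0" --pt "0 0 0 0" --pt "0 0 0 0" --pt "0 0 0 0" --pt "0 0 0 0"

```text
time: 56.1
ee_pos: [0.3808, 0.3433, 0.2798]
tcp_rot: [-179.9, -0.1, 165.9]
wrist_force: [-0.1, 0.4, 0.4]
opening: 0.0501
grasp_force: 0.0
```

Run:
```python
from bars import *
from scipy.optimize import minimize
o=bot.get_obs();print(o['ee_pos'],o['tcp_rot'])
look('22',['bar','carton'],('wrist','side'))
c=grab('wrist'); im=c['img']
m=np.zeros((400,640),np.float32); m[110:225,295:345]=(im[110:225,295:345].max(2)<50)
print(cv2.boundingRect((m>0).astype(np.uint8)))
H=lambda p:hull(c,[W(p,(sx*.036,sy*.006,z)) for sx in(-1,1) for sy in(-1,1) for z in(.062,.120+p[3]*1e-3)])
f=lambda p:1-np.minimum(m,H(p)).sum()/np.maximum(m,H(p)).sum()
x=np.array([.381,.342,-14,4.])
r=minimize(f,x,method='Nelder-Mead',options=dict(initial_simplex=np.vstack([x]+[x+np.eye(4)[i]*[.004,.004,3,6] for i in range(4)])));print(r.x,r.fun)
look('22',['tin1_handle','tin1','thumb'],('scene','side'),6)
```

```text
[0.38084324 0.34328275 0.27982367] [-1.79924524e+02 -5.08016972e-02  1.65881250e+02]
bar wrist 0.66 [318. 159.] [0.3781 0.3441]
carton wrist 0.74 [314. 164.] [0.3835 0.3369]
bar side 0.67 [370. 339.] [0.392  0.3424]
bar side 0.21 [257. 252.] [0.7365 0.0958]
carton side 0.67 [375. 341.] [0.3784 0.3434]
carton side 0.38 [292. 397.] [0.5636 0.501 ]
carton side 0.25 [311. 145.] [ 0.6448 -0.4565]
(312, 139, 12, 74)
[  0.38076935   0.34416939 -14.68654021   4.31960559] 0.11555588245391846
tin1_handle scene 0.97 [237. 213.] [ 0.5389 -0.2863]
tin1 scene 0.79 [297. 278.] [ 0.7523 -0.0831]
tin1 scene 0.75 [245. 230.] [ 0.5276 -0.2696]
tin1 scene 0.74 [268. 189.] [ 0.3326 -0.1763]
tin1 scene 0.72 [354. 179.] [0.3063 0.1801]
tin1 scene 0.58 [280. 223.] [ 0.507  -0.1337]
tin1 scene 0.57 [356. 202.] [0.4282 0.1729]
thumb scene 0.72 [238. 213.] [ 0.5123 -0.286 ]
thumb scene 0.54 [363. 188.] [0.4271 0.1911]
tin1_handle side 0.86 [311. 115.] [ 0.6448 -0.4719]
tin1 side 0.93 [407. 287.] [0.2929 0.172 ]
tin1 side 0.78 [309. 170.] [ 0.6335 -0.3062]
tin1 side 0.68 [264. 207.] [ 0.7566 -0.1   ]
tin1 side 0.62 [310. 150.] [ 0.6448 -0.4217]
thumb side 0.7 [362. 272.] [0.4235 0.1997]
```

Run:
```python
from h import *
for n,b in (('scene',(255,185,300,245)),('side',(288,110,330,190))):
    a=cv2.imread(f'pics/{n}15.png');x0,y0,x1,y1=b
    d=cv2.imread(f'pics/{n}22.png'); print(n,'mean diff',cv2.absdiff(a,d)[y0:y1,x0:x1].mean(), 'px>40',int((cv2.absdiff(a,d)[y0:y1,x0:x1].max(2)>40).sum()))
    t=cv2.cvtColor(a,6)[y0:y1,x0:x1]; r=cv2.matchTemplate(cv2.cvtColor(d,6),t,cv2.TM_CCOEFF_NORMED); print(cv2.minMaxLoc(r)[1::2],(x0,y0))
    for m in bot.mark_of(n,'tin1_handle'): print(m)
```

```text
scene mean diff 27.790123456790123 px>40 951
(0.5832647681236267, (205, 39)) (255, 185)
{'location': [237.0, 213.0], 'confidence': 0.97}
side mean diff 43.62400793650794 px>40 1293
(0.5656197667121887, (329, 156)) (288, 110)
{'location': [311.0, 115.0], 'confidence': 0.86}
```

The large differences may come from the arm's shadow, so I'll check the hung tins from close by with the wrist camera.

>>> arm_command --pt "-0.01 -0.03 -0.03 -0.05" --pt "-0.03 -0.07 -0.05 -0.1" --pt "-0.05 -0.11 -0.07 -0.15" --pt "-0.07 -0.15 -0.09 -0.2" --pt "-0.085 -0.195 -0.09 -0.246"

```text
time: 57.45
ee_pos: [0.4165, 0.1323, 0.3729]
tcp_rot: [179.9, 0.2, -179.9]
wrist_force: [1.5, -0.5, 0.1]
opening: 0.0504
grasp_force: 0.0
```

>>> arm_command --pt "-0.005 -0.045 0 0" --pt "-0.01 -0.09 0 0" --pt "-0.02 -0.135 0 0" --pt "-0.03 -0.18 0 0" --pt "-0.035 -0.225 0 0"

```text
time: 57.95
ee_pos: [0.451, -0.0934, 0.3707]
tcp_rot: [-180.0, 0.0, 180.0]
wrist_force: [1.3, 1.5, -0.6]
opening: 0.0501
grasp_force: 0.0
```

>>> arm_command --pt "0 0 0 0" --pt "0 0 0 0" --pt "0 0 0 0" --pt "0 0 0 0" --pt "0 0 0 0"

```text
time: 58.45
ee_pos: [0.4508, -0.0903, 0.3711]
tcp_rot: [-180.0, 0.0, -179.9]
wrist_force: [0.1, 0.6, -0.4]
opening: 0.05
grasp_force: 0.0
```

Run:
```python
from bars import *
o=bot.get_obs();print(o['ee_pos'],o['tcp_rot'])
look('23',['tin1_handle','hook1','tin1'],('wrist','scene','side'),6)
c=grab('wrist')
for h in ([.601,-.1305],[.6145,-.2695],[.59,.01]):
    print('hook px',np.round(proj(c,[*h,.245])))
im=c['img'];hsv=cv2.cvtColor(im,cv2.COLOR_BGR2HSV).astype(int)
m=((hsv[...,0]>8)&(hsv[...,0]<32)&(hsv[...,1]>90)).astype(np.uint8)
n,l,st,ce=cv2.connectedComponentsWithStats(m)
for i in range(1,n):
    if st[i,4]>120:
        r=cv2.minAreaRect(np.argwhere(l==i)[:,::-1].astype(np.float32)); print(np.round(r[0]),np.round(r[1]),np.round(r[2]),'at .25',np.round(atz(c,r[0],.25)[:2],3))
```

```text
[ 0.45084558 -0.09030583  0.37105071] [-1.79997041e+02  2.96428378e-02 -1.79912134e+02]
tin1_handle wrist 0.66 [154. 328.] [ 0.7164 -0.3535]
tin1_handle wrist 0.55 [466. 265.] [0.6025 0.1307]
hook1 wrist 0.73 [278. 315.] [ 0.5983 -0.1337]
tin1 wrist 0.92 [486.  63.] [0.3069 0.1824]
tin1 wrist 0.84 [292. 255.] [ 0.6535 -0.1398]
tin1 wrist 0.74 [264.  70.] [ 0.3182 -0.178 ]
tin1 wrist 0.59 [202. 267.] [ 0.6803 -0.3192]
tin1 wrist 0.58 [320. 296.] [ 0.7471 -0.0864]
tin1 wrist 0.48 [157. 329.] [ 0.8274 -0.4317]
tin1_handle scene 0.65 [236. 216.] [ 0.5511 -0.2915]
hook1 scene 0.93 [236. 210.] [ 0.6141 -0.2766]
hook1 scene 0.66 [319. 195.] [0.5711 0.0077]
hook1 scene 0.62 [280. 204.] [ 0.5965 -0.1274]
hook1 scene 0.32 [280. 200.] [ 0.5827 -0.1278]
tin1 scene 0.91 [244. 234.] [ 0.5451 -0.2718]
tin1 scene 0.88 [268. 226.] [ 0.5152 -0.181 ]
tin1 scene 0.62 [268. 188.] [ 0.3299 -0.1779]
tin1 scene 0.58 [298. 278.] [ 0.7546 -0.08  ]
tin1 scene 0.57 [352. 175.] [0.2851 0.1749]
tin1_handle side 0.67 [311. 116.] [ 0.642 -0.462]
hook1 side 0.97 [310. 148.] [ 0.5986 -0.1205]
hook1 side 0.97 [310. 119.] [ 0.6196 -0.272 ]
hook1 side 0.62 [302. 175.] [0.6032 0.0015]
tin1 side 0.97 [399. 196.] [ 0.3109 -0.1957]
tin1 side 0.9 [264. 204.] [ 0.7606 -0.1105]
tin1 side 0.8 [404. 287.] [0.3007 0.1722]
tin1 side 0.71 [311. 149.] [ 0.6441 -0.4307]
tin1 side 0.59 [310. 181.] [ 0.6224 -0.2452]
hook px [282. 320.]
hook px [157. 331.]
hook px [411. 312.]
[541.  46.] [13. 95.] 10.0 at .25 [0.329 0.092]
[245.  54.] [104.  10.] 51.0 at .25 [ 0.335 -0.151]
[596. 111.] [64. 87.] 90.0 at .25 [0.38 0.15]
[ 57. 190.] [51. 70.] 90.0 at .25 [ 0.452 -0.335]
[629. 213.] [38. 20.] 90.0 at .25 [0.474 0.207]
[294. 314.] [13. 72.] 89.0 at .25 [ 0.589 -0.117]
```

Run:
```python
from bars import *
c=grab('wrist'); s=grab('scene'); d=grab('side')
for nm,h in (('A',[.601,-.1305]),('B',[.6145,-.2695])):
    print(nm,[np.round(proj(k,[*h,.12])) for k in (c,s,d)],'handle',[np.round(proj(k,[*h,.245])) for k in (c,s,d)])
for n,k in (('scene',s),('side',d)):
    im=k['img'];hsv=cv2.cvtColor(im,cv2.COLOR_BGR2HSV).astype(int)
    m=((hsv[...,0]>8)&(hsv[...,0]<32)&(hsv[...,1]>85)&(hsv[...,2]>50)).astype(np.uint8); 
    nn,l,st,ce=cv2.connectedComponentsWithStats(m)
    print(n,[(st[i].tolist()) for i in range(1,nn) if st[i,4]>15 and 215<ce[i][0]<330 and 90<ce[i][1]<235])
```

```text
A [array([292., 263.]), array([281., 225.]), array([311., 177.])] handle [array([282., 320.]), array([279., 204.]), array([309., 144.])]
B [array([201., 271.]), array([242., 231.]), array([312., 150.])] handle [array([157., 331.]), array([238., 209.]), array([311., 118.])]
scene [[258, 159, 19, 16, 67], [262, 199, 33, 8, 104], [221, 208, 33, 5, 91]]
side [[307, 108, 8, 52, 200], [257, 169, 5, 26, 93]]
```

Both bars, at scene (278,203) and (237,210), lie where a hung handle should be, and the undersides match too. Handing in.

```bash
python3 -c "
from workcell import bot
print(bot.job_done())"
```

```text
the job is handed in; nothing more can be done
None
```

The job is handed in: both grey tins hang on hooks (no third was on the table), the picture was taken with the bar locked in the forceps, the forceps are open again, and the bar stands back on its carton floor; no verdict came back, and I did not re-measure the bystanders at the end.

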